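# Build up a gear cluster and a clutch pack on two assembly stands

## Robot

A 6-joint arm with a two-finger parallel gripper is mounted at the origin on the work surface. World frame = base frame: x ahead of the robot, y to its left, z up, the work surface at z = 0. Lengths are in m, angles in degrees, forces in N, time in s.
With the tool pointing down it reaches from about 0.275 to 0.85 m from the base axis. Payload 19 kg.
Tool frame: the origin (TCP) lies midway between the tips of the shut fingers; the grasp point (between the pads) lies bot.tcp_to_grasp behind it (bot.tcp_to_grasp is the distance from the TCP to the grasp point, in m); y points along the fingers, x is the direction in which the jaws open and shut, and the axes are right-handed (so a half turn about y gives the same grasp; the last joint's range is limited). The gripper opens to 85 mm and grips with 20 to 120 N. Pads are 22 mm wide; open, the fingers measure 114 mm over their backs; the gripper's body (76 mm by 85 mm) begins 54 mm behind the grasp point. The pads swing forward as they close: fully open they stand 13 mm farther back than shut.
Start: joints at [-80.214, 8.623, 82.357, -0, 89.026, -7.678], TCP at [0.173, -0.548, 0.231] pointing down, gripper open.
Joint ranges: [-160.23, 160.23], [-39.13, 120.54], [6.94, 153.29], [-79.49, 259.48], [9.18, 160.14], [-161.06, 161.06]. Speed limits (degrees/s): [108.29, 108.29, 127.2, 172.46, 172.46, 172.46].

## Interface

Orientations are given as a 3x3 rotation matrix whose columns are the frame's x, y, z axes.
In Python, from workcell import sense, viewer, bot, nets gives the robot as it stands. The module is installed in compiled form; this text tells all that it offers.
- The arm moves only by the tool drive_tool, never from a script. Its argument "series" is a list of rows, each an object with "gripper": the closure in counts, from 0 (fully open) to 255 (shut); "travel": the shift along the tool's x, y, z in cm, a list of three; "dr": the turn, a rotation vector about the tool's x, y, z in rad, a list of three. In form: [{"gripper": gripper, "travel": [dx, dy, dz], "dr": [rx, ry, rz]}, ...]. A call has 1 to 12 rows; each row shifts and turns the pose as measured when the row begins, along the tool's axes as they then stand; what a row does not reach is not made up. A row lasts 1/8 s, in which the tool goes at most 62.5 mm and 10.7 degrees, less where a joint would pass 70% of its speed; a pose out of reach is approached as far as the arm can. A call with a gripper value outside its range is refused whole. The fingers move at their own pace and stop on an object; "newtons" is the grip in N (left out, the last holds). Time passes only in rows, so rows that do not move let the fingers close. It gives the time, the measured TCP pose, the force and the opening at its end, in the units of the state.
- sense(): the state, without advancing time (a new reading comes with each control period).
- viewer.capture(name): name is "side" or "top"; returns a dict with "frame" (480x640x3 uint8, red, green, blue), "intrinsics" (3x3 intrinsics, pixels), "pose" (4x4, takes a point from camera to world coordinates). Camera axes: x right, y down, z forward; pixel columns grow to the right and rows downward; lengths in m; the calibration is good to about 2 mm. A picture is of the moment at which its call begins. There is no depth.
- bot.job_done(): hands the job in, once; it reports no verdict.
Trained networks look in the newest picture that a camera, given by its name, has taken for a name from the list of things; names that differ only in an ending like _2 or _b are one class to them, and where a whole thing is asked for, a point or a joint stands for the part that bears it (a point fixed in the world has none). Each returns a list of dicts, best first, with "conf" (0 to 1); they miss things now and then, are a little off and sometimes report something else, mostly with a low value. They report only what shows in the picture. A call takes as long as a camera call. They do not tell look-alikes from the thing itself.
- nets.trace(camera, target): "pixels" (480x640 bool, what is visible of it) and "location" ([column, row] in pixels, amid what is visible of it).
The state is a dict: "clock": time; "joints": joint angles; "dq": joint speeds; "tau": joint torques, N m; "ee_pos": TCP position; "eef_rot": TCP orientation; "contact_force": force on the tool from outside, world axes, zero at the start; "wrist_torque": the same for the moment, N m; "finger_gap": finger opening in m.
Only numpy, scipy, OpenCV 4.12 (cv2) and the standard library are available. Lean on these libraries where they do the work, as an engineer would, in place of code of your own. Each camera call takes 0.05 s, during which the arm holds its last target.

## Task

On the stand with the round base, stack the big gear, then the plain sleeve, then the small gear; on the stand with the square base, stack the friction disc and then the flanged hub, flange down. Thread each part over the post and lower it until it sits flat on what is below before letting go, rather than dropping it, and leave the tub, the screwdriver and the hammer where they are.

Things in the scene. Friction and masses are not known exactly. Their poses are not given: they have to be found in the camera images.
- big_gear_c (a point): Big steel spur gear lying flat: 66 mm across the teeth, 14 mm thick, with a 24 mm through bore. Both faces alike. The point is its centre, half-way up; z is the bore's axis.
- small_gear_c (a point): Small steel spur gear lying flat: 46 mm across the teeth, 14 mm thick, with a 24 mm through bore. Both faces alike. The point is its centre, half-way up; z is the bore's axis.
- sleeve_c (a point): Plain brass spacer sleeve standing on end: a smooth tube 36 mm across, 20 mm high, with a 24 mm through bore. Both ends alike. The point is its centre, half-way up; z is the bore's axis.
- friction_disc_c (a point): Friction disc lying flat: steel ring with a smooth edge, 60 mm across, 12 mm thick, with a 24 mm through bore and a cork-like lining with radial grooves on its face. Lined face up at the start, but either way up will do. The point is its centre, half-way up; z is the bore's axis.
- hub_c (a point): Aluminium flanged hub standing flange down: round flange 56 mm across and 6 mm thick, carrying a smooth collar 34 mm across that rises 20 mm above it (26 mm high in all), with a 24 mm through bore. Grip it by the collar. The point is on its axis, half-way up (13 mm above its underside); z points up out of the collar.
- round_seat (a point): Assembly stand with a ROUND dark grey base (90 mm across, 10 mm thick), fixed to the bench. A steel post 18 mm in diameter rises 44 mm above the base, its last 6 mm tapering to 8 mm. The point is on the post's axis at the base's upper face (10 mm above the bench), where the first part sits; z points up.
- square_seat (a point): Assembly stand with a SQUARE dark grey base (84 mm by 84 mm, 10 mm thick, a bright screw head at each corner), fixed to the bench. A steel post 18 mm in diameter rises 32 mm above the base, its last 6 mm tapering to 8 mm. The point is on the post's axis at the base's upper face (10 mm above the bench), where the first part sits; z points up.
- tub: White open plastic tub, 84 mm across and 70 mm high, a bystander off to the right (-y) of the work. Origin at the centre of its underside. Leave alone.
- screwdriver: Screwdriver lying on the bench, a bystander off to the left (+y) of the work. Origin near its middle, on the bench; it lies along its x axis. Leave alone.
- hammer: Hammer with a wooden handle lying across the bench, a bystander beyond the work (+x). Origin near its middle, on the bench; it lies along its x axis. Leave alone.
Mind the look-alikes: they are no part of the job. What is shaped like the part that bears small_gear_c but turquoise is not meant. Leave any orange look-alike of the part that bears friction_disc_c alone.

How it is judged (in metres and radians):
At the end, for the whole second after the job is handed in: Round stand, from below: big gear, sleeve, small gear; square stand: friction disc, hub flange down. Each part seated on what is below: centre within 8 mm of the post axis and 4 mm of its proper height, level within 0.12 rad, released and at rest (under 0.02 m/s) (horizontal distance between each of big_gear_c, sleeve_c, small_gear_c and round_seat below 0.008 m and z of big_gear_c in the frame of round_seat between 0.003 and 0.011 m and angle between the z axis of each of big_gear_c, sleeve_c, small_gear_c and the z axis of round_seat, either way round below 0.12 rad and linear speed of each of big_gear, sleeve, small_gear, friction_disc, hub below 0.02 m/s and z of sleeve_c in the frame of round_seat between 0.02 and 0.028 m and z of small_gear_c in the frame of round_seat between 0.037 and 0.045 m and horizontal distance between each of friction_disc_c, hub_c and square_seat below 0.008 m and z of friction_disc_c in the frame of square_seat between 0.002 and 0.01 m and angle between the z axis of friction_disc_c and the z axis of square_seat, either way round below 0.12 rad and z of hub_c in the frame of square_seat between 0.021 and 0.029 m and angle between hub_c's own z axis and vertical below 0.12 rad); the robot touches nothing.
It fails at once if a part is dropped on to its stand (falls freely more than about 15 mm) instead of being lowered before it is let go ((horizontal distance between big_gear_c and round_seat below 0.03 m and linear speed of big_gear above 0.55 m/s and contact force between the fingers and big_gear below 0.1 N) or (horizontal distance between sleeve_c and round_seat below 0.03 m and linear speed of sleeve above 0.55 m/s and contact force between the fingers and sleeve below 0.1 N) or (horizontal distance between small_gear_c and round_seat below 0.03 m and linear speed of small_gear above 0.55 m/s and contact force between the fingers and small_gear below 0.1 N) or (horizontal distance between friction_disc_c and square_seat below 0.03 m and linear speed of friction_disc above 0.55 m/s and contact force between the fingers and friction_disc below 0.1 N) or (horizontal distance between hub_c and square_seat below 0.03 m and linear speed of hub above 0.55 m/s and contact force between the fingers and hub below 0.1 N)).
It fails at once if the tub, the screwdriver or the hammer is pushed more than 30 mm from its place (distance of any of tub, screwdriver, hammer from where it was at the start of the episode above 0.03 m).
It also fails if it takes over 104 s, if anything falls off the work surface, if the arm or the gripper's body presses on something with over 40 N, if the wrist force passes 120 N, or if a joint passes its speed limit or range.

## Working session

There is one attempt and no reset: what is moved stays moved. The work goes in short steps, Python scripts to look and compute and a tool call to move; the robot and the scene stay as the last step left them, time stands still between calls to the robot, and variables do not carry over. Pictures are saved under pics/ and viewed, and the job is handed in when it is done.

Besides the shell and the picture viewer there is one more tool, called after "Request:" by a JSON object that holds its "method" and its "body", one argument or row to a line. drive_tool: Moves the arm, as the interface text tells. Its arguments: {"type":"object","properties":{"series":{"type":"array","items":{"type":"object","properties":{"gripper":{"type":"number"},"travel":{"type":"array","items":{"type":"number"}},"dr":{"type":"array","items":{"type":"number"}}}}},"newtons":{"type":"number"}},"required":["series"]}

```bash
mkdir -p pics; python3 - <<'E'
from workcell import sense, viewer, bot, nets
import cv2
s=sense(); print({k:(v if not hasattr(v,'round') else v) for k,v in s.items()}); print(bot.tcp_to_grasp)
for n in ("side","top"):
    c=viewer.capture(n); cv2.imwrite(f"pics/{n}0.png",c["frame"][:,:,::-1]); print(n,c["intrinsics"],c["pose"])
E
```

```text
{'clock': 0.0, 'joints': array([-8.02141482e+01,  8.64993109e+00,  8.23929278e+01, -2.00828444e-03,
        8.90252656e+01, -7.67715231e+00]), 'dq': array([-0.03541833,  0.1069107 , -0.04436979,  0.10071927, -0.08510279,
        0.08550702]), 'tau': array([ 1.22879967e-03, -7.13058758e+01, -5.70871210e+01, -2.22593771e-04,
        9.01963591e-03, -2.71417713e-05]), 'ee_pos': array([ 0.17248466, -0.54826381,  0.23068627]), 'eef_rot': array([[ 3.00090371e-01, -2.36625409e-04,  9.53910747e-01],
       [-9.53910043e-01,  1.16574014e-03,  3.00090439e-01],
       [-1.18302107e-03, -9.99999293e-01,  1.24108038e-04]]), 'contact_force': array([-0.04430202,  0.06952376,  0.29160122]), 'wrist_torque': array([-0.02946488, -0.01429647,  0.01695932]), 'finger_gap': 0.0853365818333937}
0.0187
side [[619.80799681   0.         331.79354569]
 [  0.         619.80799681 251.55372837]
 [  0.           0.           1.        ]] [[-0.94127219 -0.22590315  0.25094709  0.13247507]
 [-0.33763786  0.62376811 -0.70492129  1.19882639]
 [ 0.00271115 -0.74825204 -0.66340902  1.1574209 ]
 [ 0.          0.          0.          1.        ]]
top [[449.71415979   0.         321.82456442]
 [  0.         449.71415979 243.3064799 ]
 [  0.           0.           1.        ]] [[-0.00333402 -0.98758152  0.15707202  0.38142738]
 [-0.99986183  0.00585016  0.01555946  0.01322741]
 [-0.01628513 -0.15699844 -0.98746457  1.06451975]
 [ 0.          0.          0.          1.        ]]
```

View pics/top0.png

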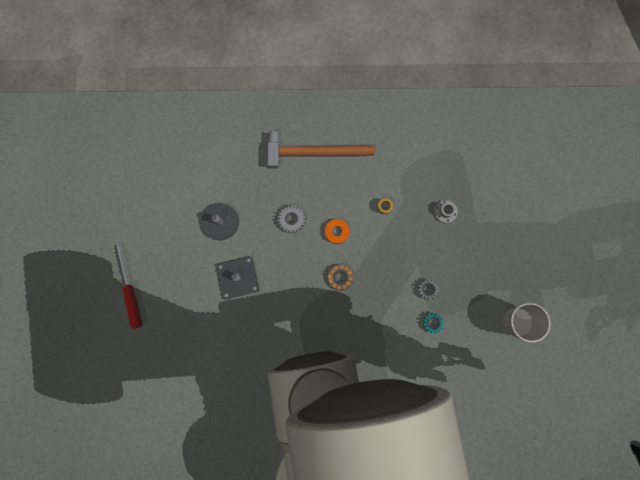

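View pics/side0.png

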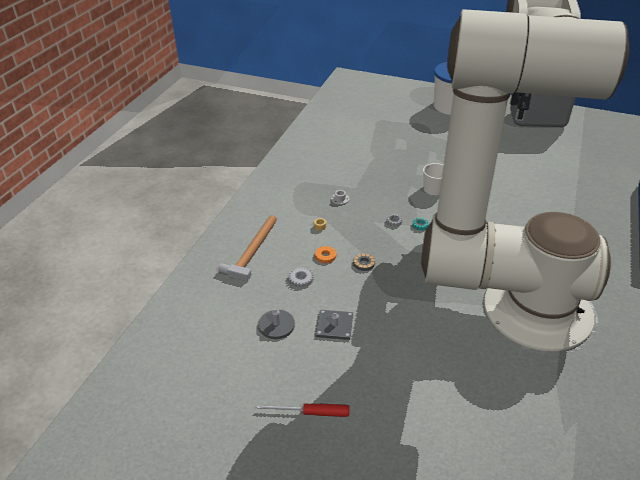

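```bash
cat > h.py <<'E'
from workcell import sense, viewer, bot, nets
import numpy as np, cv2
from scipy.optimize import least_squares
# name: list of (radius, z0, z1) hull sections
M={'big_gear_c':[(.033,0,.014)],'small_gear_c':[(.023,0,.014)],'sleeve_c':[(.018,0,.020)],'friction_disc_c':[(.030,0,.012)],
'hub_c':[(.028,0,.006),(.017,.006,.026)]}
def proj(c,P):
    T=np.linalg.inv(c['pose']); q=P@T[:3,:3].T+T[:3,3]; q=q@c['intrinsics'].T; return q[:,:2]/q[:,2:]
def sil(c,secs,xy,zb=0):
    t=np.linspace(0,2*np.pi,60); m=np.zeros((480*4,640*4),np.uint8)
    for r,a,b in secs:
        P=np.vstack([np.c_[xy[0]+r*np.cos(t),xy[1]+r*np.sin(t),0*t+zb+z] for z in (a,b)])
        h=cv2.convexHull(((proj(c,P)+.5)*4*16).astype(np.int32)); cv2.fillPoly(m,[h],1,shift=4)
    ys,xs=np.nonzero(m); return m,np.array([xs.mean()/4-.4,ys.mean()/4-.4])
def back(c,uv,z):
    K=np.linalg.inv(c['intrinsics']); d=c['pose'][:3,:3]@(K@np.array([uv[0],uv[1],1])); o=c['pose'][:3,3]
    return (o+d*(z-o[2])/d[2])[:2]
def maskfill(m):
    cs,_=cv2.findContours(m.astype(np.uint8),cv2.RETR_EXTERNAL,cv2.CHAIN_APPROX_NONE)
    o=np.zeros(m.shape,np.uint8); cv2.drawContours(o,cs,-1,1,-1); return o
def fit(c,secs,mask,zb=0):
    f=maskfill(mask); ys,xs=np.nonzero(f); cen=np.array([xs.mean(),ys.mean()])
    xy=back(c,cen,zb+.008)
    for _ in range(6):
        _,p=sil(c,secs,xy,zb); xy=xy+back(c,cen,zb)-back(c,p,zb)
    return xy,cen,f.sum(),sil(c,secs,xy,zb)[0].sum()/16
E
python3 - <<'E'
from h import *
C={n:viewer.capture(n) for n in('side','top')}
for k in list(M):
  for n in C:
    for d in nets.trace(n,k)[:4]:
        xy,cen,a,b=fit(C[n],M[k],d['pixels'])
        print(k,n,round(d['conf'],2),xy.round(4),cen.round(1),a,b)
for k in ('round_seat','square_seat'):
  for n in C:
    try:
      for d in nets.trace(n,k)[:3]: print(k,n,d['conf'],d['location'],d['pixels'].sum())
    except Exception as e: print(e)
E
```

```text
big_gear_c side 0.62 [0.6123 0.1009] [300.5 277. ] 389 434.25
big_gear_c side 0.35 [ 0.4434 -0.22  ] [393.6 219.9] 147 331.875
big_gear_c top 0.94 [0.6091 0.1047] [290.7 219.2] 580 623.75
big_gear_c top 0.37 [ 0.3637 -0.4401] [526.6 322.1] 1388 747.75
small_gear_c side 0.7 [ 0.3648 -0.2284] [420.1 223.9] 178 183.9375
small_gear_c side 0.55 [ 0.4429 -0.2193] [393.7 220.1] 156 181.75
small_gear_c side 0.52 [0.6128 0.0979] [300.7 276.2] 369 232.0
small_gear_c side 0.2 [0.7861 0.0683] [246.8 254.6] 833 210.375
small_gear_c top 0.6 [ 0.3631 -0.2252] [432.8 322.7] 299 352.625
small_gear_c top 0.52 [ 0.4388 -0.2161] [427.5 289.7] 294 341.6875
sleeve_c side 0.54 [ 0.6431 -0.1233] [319.2 223.9] 117 143.6875
sleeve_c side 0.17 [ 0.4438 -0.2153] [393.1 220. ] 151 141.375
sleeve_c top 0.46 [ 0.64   -0.1208] [384.5 205.6] 163 210.8125
friction_disc_c side 0.79 [ 0.4722 -0.0147] [363.5 261.9] 291 330.625
friction_disc_c side 0.69 [ 0.5826 -0.0074] [324.9 254.4] 316 318.875
friction_disc_c top 0.78 [ 0.5788 -0.0041] [336.1 231.3] 464 518.125
friction_disc_c top 0.61 [ 0.4691 -0.0131] [340.3 277.1] 520 529.125
hub_c side 0.66 [ 0.6309 -0.2715] [339.7 197.3] 209 217.6875
hub_c side 0.33 [0.4717 0.2272] [334.2 324.2] 962 367.125
hub_c top 0.79 [ 0.6272 -0.2664] [445.  211.2] 441 444.0625
round_seat side 0.82 [277.4, 326.7] 851
round_seat side 0.25 [298.7, 277.9] 416
round_seat top 0.93 [218.3, 222.4] 1079
square_seat side 0.87 [333.6, 319.1] 912
square_seat side 0.68 [397.4, 222.9] 156
square_seat top 0.69 [235.9, 278.4] 1341
```

```bash
cat >> h.py <<'E'
M['round_seat']=[(.045,0,.010),(.009,.010,.048),(.004,.048,.054)]
def silsq(c,xy,yaw,zb=0):
    m=np.zeros((1920,2560),np.uint8); a=.042
    cr=np.array([[a,a],[a,-a],[-a,-a],[-a,a]])@np.array([[np.cos(yaw),np.sin(yaw)],[-np.sin(yaw),np.cos(yaw)]])+xy
    P=np.vstack([np.c_[cr,np.full(4,z)] for z in (0,.01)])
    cv2.fillPoly(m,[cv2.convexHull(((proj(c,P)+.5)*64).astype(np.int32))],1,shift=4)
    t=np.linspace(0,2*np.pi,40)
    for r,z0,z1 in [(.009,.01,.036),(.004,.036,.042)]:
        P=np.vstack([np.c_[xy[0]+r*np.cos(t),xy[1]+r*np.sin(t),0*t+z] for z in (z0,z1)])
        cv2.fillPoly(m,[cv2.convexHull(((proj(c,P)+.5)*64).astype(np.int32))],1,shift=4)
    return m
E
python3 - <<'E'
from h import *
C={n:viewer.capture(n) for n in('side','top')}
for n in C:
    d=nets.trace(n,'round_seat')[0]; xy,cen,a,b=fit(C[n],M['round_seat'],d['pixels']); print(n,xy.round(4),cen,a,b)
    f=maskfill(nets.trace(n,'square_seat')[0]['pixels']); ys,xs=np.nonzero(f); cen=np.array([xs.mean(),ys.mean()])
    best=None
    F=cv2.resize(f,(2560,1920),interpolation=cv2.INTER_NEAREST)
    for yaw in np.radians(np.arange(-45,45,3)):
        xy=back(C[n],cen,.01)
        for _ in range(4):
            ys,xs=np.nonzero(silsq(C[n],xy,yaw)); xy=xy+back(C[n],cen,.01)-back(C[n],[xs.mean()/4-.4,ys.mean()/4-.4],.01)
        m=silsq(C[n],xy,yaw); iou=(m&F).sum()/(m|F).sum()
        if best is None or iou>best[0]: best=(iou,np.degrees(yaw),xy)
    print(n,best)
    # overlay
    im=cv2.resize(C[n]['frame'][:,:,::-1],(2560,1920),interpolation=cv2.INTER_CUBIC)
    for m in (silsq(C[n],best[2],np.radians(best[1])),sil(C[n],M['round_seat'],fit(C[n],M['round_seat'],nets.trace(n,'round_seat')[0]['pixels'])[0])[0]):
        cs,_=cv2.findContours(m,cv2.RETR_EXTERNAL,cv2.CHAIN_APPROX_NONE); cv2.drawContours(im,cs,-1,(0,255,0),1)
    for k in ['big_gear_c','sleeve_c','hub_c','friction_disc_c','small_gear_c']:
        for d in nets.trace(n,k)[:2]:
            cs,_=cv2.findContours(sil(C[n],M[k],fit(C[n],M[k],d['pixels'])[0])[0],cv2.RETR_EXTERNAL,cv2.CHAIN_APPROX_NONE); cv2.drawContours(im,cs,-1,(0,255,0),1)
    cv2.imwrite(f'pics/{n}_ov.png',im[720:1320,760:1560] if n=='top' else im[720:1320,960:1760])
    if n=='top': cv2.imwrite(f'pics/{n}_ov2.png',im[760:1360,1180:1980])
    if n=='side': cv2.imwrite(f'pics/{n}_ov2.png',im[760:1360,980:1780])
E
```

```text
Traceback (most recent call last):
IndexError: list index out of range
```

```bash
cat >> h.py <<'E'
def tr(n,k,tries=4):
    for _ in range(tries):
        r=nets.trace(n,k)
        if r: return r
        viewer.capture(n)
    return []
def draw(im,m,col=(0,255,0)):
    cs,_=cv2.findContours(m,cv2.RETR_EXTERNAL,cv2.CHAIN_APPROX_NONE); cv2.drawContours(im,cs,-1,col,1)
E
python3 - <<'E'
from h import *
C={n:viewer.capture(n) for n in('side','top')}
for n in C:
    im=cv2.resize(C[n]['frame'][:,:,::-1],(2560,1920),interpolation=cv2.INTER_CUBIC)
    r=tr(n,'round_seat')
    if r:
        xy,cen,a,b=fit(C[n],M['round_seat'],r[0]['pixels']); print(n,r[0]['conf'],xy.round(4),cen,a,b)
        draw(im,sil(C[n],M['round_seat'],xy)[0])
    r=tr(n,'square_seat')
    if r:
      f=maskfill(r[0]['pixels']); ys,xs=np.nonzero(f); cen=np.array([xs.mean(),ys.mean()])
      best=None
      F=cv2.resize(f,(2560,1920),interpolation=cv2.INTER_NEAREST)
      for yaw in np.radians(np.arange(-45,45,5)):
        xy=back(C[n],cen,.01)
        for _ in range(3):
            ys,xs=np.nonzero(silsq(C[n],xy,yaw)); xy=xy+back(C[n],cen,.01)-back(C[n],[xs.mean()/4-.4,ys.mean()/4-.4],.01)
        m=silsq(C[n],xy,yaw); iou=(m&F).sum()/(m|F).sum()
        if best is None or iou>best[0]: best=(iou,np.degrees(yaw),xy)
      print(n,r[0]['conf'],best)
      draw(im,silsq(C[n],best[2],np.radians(best[1])))
    for k in ['big_gear_c','sleeve_c','hub_c','friction_disc_c','small_gear_c']:
        for d in nets.trace(n,k)[:2]:
            draw(im,sil(C[n],M[k],fit(C[n],M[k],d['pixels'])[0])[0])
    cv2.imwrite(f'pics/{n}_ov.png',im[720:1320,760:1560] if n=='top' else im[820:1420,960:1760])
    if n=='top': cv2.imwrite(f'pics/{n}_ov2.png',im[760:1360,1180:1980])
print(sense()['clock'])
E
```

```text
side 0.86 [0.6076 0.2735] [276.24716553 323.64852608] 882 886.0
side 0.68 (np.float64(0.931637012945603), np.float64(14.999999999999998), array([0.4722251 , 0.22517679]))
top 0.88 [0.6051 0.2781] [218.94181818 221.50545455] 1100 1126.625
top 0.95 (np.float64(0.9427296217993892), np.float64(14.999999999999998), array([0.46871414, 0.23065963]))
1.85
```

View pics/top_ov.png

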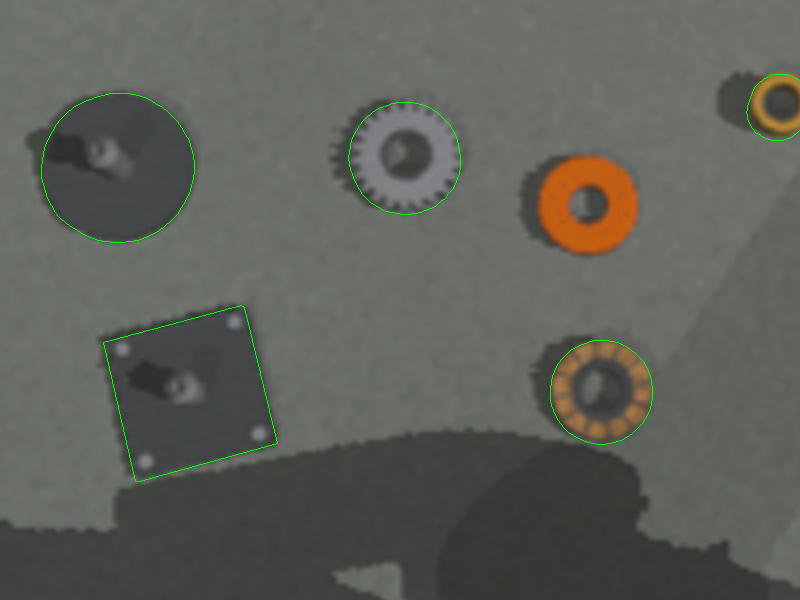

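View pics/top_ov2.png

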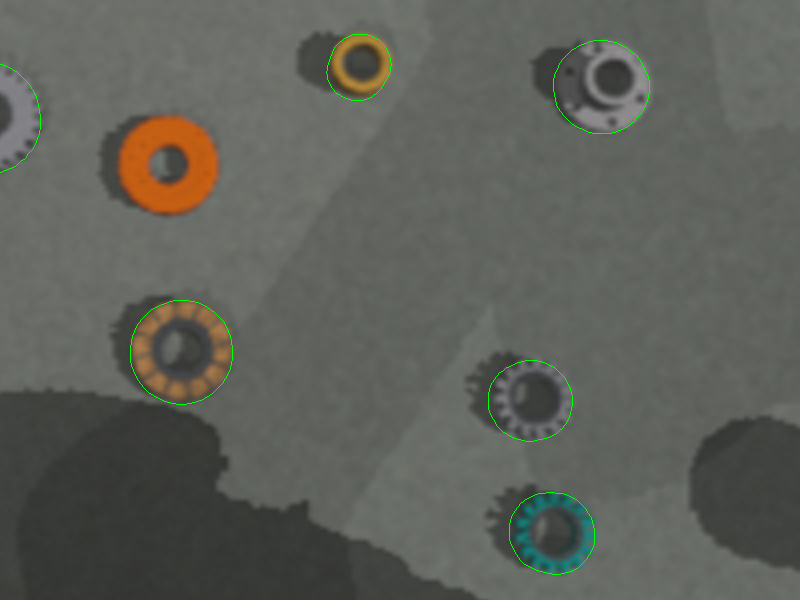

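View pics/side_ov.png

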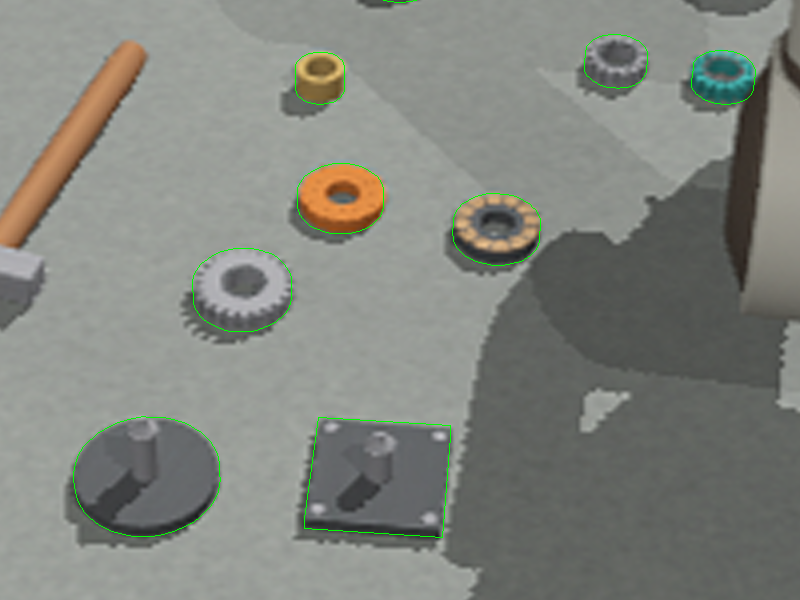

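Request:
{"method": "drive_tool", "body": {
  "series": [
    {"gripper": 0, "travel": [0, 0, 0], "dr": [0, 0.152, 0]},
    {"gripper": 0, "travel": [0, 0, 0], "dr": [0, 0.152, 0]},
    {"gripper": 0, "travel": [-4.6, 0, 3.1], "dr": [0, 0, 0]},
    {"gripper": 0, "travel": [-4.6, 0, 3.1], "dr": [0, 0, 0]},
    {"gripper": 0, "travel": [-4.6, 0, 3.1], "dr": [0, 0, 0]},
    {"gripper": 0, "travel": [-4.6, 0, 3.1], "dr": [0, 0, 0]},
    {"gripper": 0, "travel": [-4.6, 0, 3.1], "dr": [0, 0, 0]},
    {"gripper": 0, "travel": [-4.6, 0, 3.1], "dr": [0, 0, 0]},
    {"gripper": 0, "travel": [-4.6, 0, 3.1], "dr": [0, 0, 0]},
    {"gripper": 0, "travel": [-4.6, 0, 3.1], "dr": [0, 0, 0]},
    {"gripper": 0, "travel": [-4.6, 0, 3.1], "dr": [0, 0, 0]},
    {"gripper": 0, "travel": [-4.6, 0, 3.1], "dr": [0, 0, 0]}
  ],
  "newtons": 60
}}

```text
clock: 3.35
ee_pos: [0.4943, -0.0798, 0.232]
eef_rot: [[-0.016, 0.003, 1.0], [-1.0, -0.002, -0.016], [0.002, -1.0, 0.004]]
contact_force: [1.0, -1.0, 1.1]
finger_gap: 0.0858
```

Request:
{"method": "drive_tool", "body": {
  "series": [
    {"gripper": 0, "travel": [-4.6, 0, 3.0], "dr": [0, -0.016, 0]},
    {"gripper": 0, "travel": [-4.6, 0, 3.0], "dr": [0.003, 0, -0.002]},
    {"gripper": 0, "travel": [-4.6, 0, 3.0], "dr": [0, 0, 0]},
    {"gripper": 0, "travel": [-4.0, 3, 2.6], "dr": [0, 0, 0]},
    {"gripper": 0, "travel": [0, 5, 0], "dr": [0, 0, 0]},
    {"gripper": 0, "travel": [0, 5, 0], "dr": [0, 0, 0]},
    {"gripper": 0, "travel": [0, 3, 0], "dr": [0, 0, 0]},
    {"gripper": 0, "travel": [0, 0, 0], "dr": [0, 0, 0]},
    {"gripper": 0, "travel": [0, 0, 0], "dr": [0, 0, 0]}
  ]
}}

```text
clock: 4.47
ee_pos: [0.6176, 0.1087, 0.069]
eef_rot: [[0.006, 0.01, 1.0], [-1.0, -0.004, 0.006], [0.004, -1.0, 0.01]]
contact_force: [-0.8, 0.4, 1.1]
finger_gap: 0.0854
```

```bash
python3 - <<'E'
from h import *
s=sense();print(s['ee_pos'].round(4),s['eef_rot'].round(4),s['contact_force'])
C={n:viewer.capture(n) for n in('side','top')}
ims=[]
for n in C:
    u,v=proj(C[n],np.array([[.61,.103,.03]]))[0].astype(int); ims.append(cv2.resize(C[n]['frame'][v-50:v+50,u-65:u+65,::-1],(400,300)))
cv2.imwrite('pics/a1.png',np.hstack(ims))
E
```

```text
[0.6176 0.1087 0.069 ] [[ 0.0064  0.0101  0.9999]
 [-1.     -0.0036  0.0064]
 [ 0.0037 -0.9999  0.0101]] [-0.7562288   0.40280945  1.11279447]
```

View pics/a1.png

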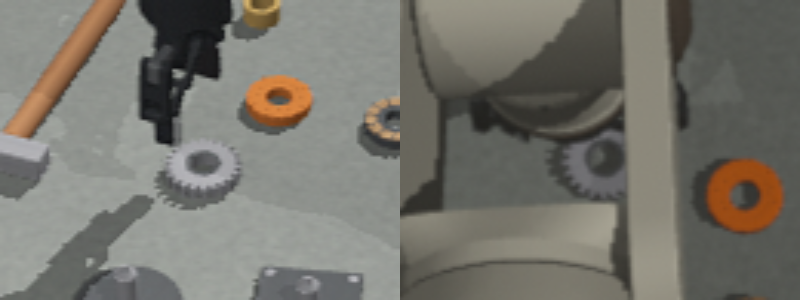

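```bash
cat >> h.py <<'E'
from scipy.spatial.transform import Rotation as Ro
RT=np.array([[0,0,1],[-1,0,0],[0,-1,0.]])
def go(x,y,z=None):
    s=sense(); p=s['ee_pos']; R=s['eef_rot']
    if z is None: z=p[2]
    d=R.T@(np.array([x,y,z])-p)*100; dr=Ro.from_matrix(R.T@RT).as_rotvec()
    print('pos',p.round(4),'F',s['contact_force'].round(1),'gap',round(s['finger_gap'],4),'t',round(s['clock'],2)); print('travel',d.round(2),'dr',dr.round(4))
E
python3 -c "
from h import *
go(.6107,.1028)"
```

```text
pos [0.6176 0.1086 0.0692] F [-0.4 -0.5 -0.4] gap 0.0853 t 4.58
travel [ 0.58 -0.01 -0.7 ] dr [-0.0106  0.0064  0.0037]
```

Request:
{"method": "drive_tool", "body": {
  "series": [
    {"gripper": 0, "travel": [0.58, 0, -0.7], "dr": [-0.0106, 0.0064, 0.0037]},
    {"gripper": 0, "travel": [0, 3, 0], "dr": [0, 0, 0]},
    {"gripper": 0, "travel": [0, 3, 0], "dr": [0, 0, 0]},
    {"gripper": 0, "travel": [0, 0, 0], "dr": [0, 0, 0]},
    {"gripper": 0, "travel": [0, 0, 0], "dr": [0, 0, 0]}
  ]
}}

```text
clock: 5.2
ee_pos: [0.6121, 0.1013, 0.0141]
eef_rot: [[-0.002, 0.006, 1.0], [-1.0, 0.001, -0.002], [-0.001, -1.0, 0.006]]
contact_force: [1.7, -0.5, 0.3]
finger_gap: 0.0853
```

```bash
python3 -c "
from h import *
go(.6107,.1028,-.003)
c=viewer.capture('side');u,v=proj(c,np.array([[.61,.103,.03]]))[0].astype(int)
cv2.imwrite('pics/a2.png',cv2.resize(c['frame'][v-50:v+50,u-65:u+65,::-1],(780,600)))"
```

```text
pos [0.6121 0.1013 0.0141] F [ 1.7 -0.5  0.3] gap 0.0853 t 5.2
travel [-0.15  1.71 -0.15] dr [-0.0062 -0.002  -0.0009]
```

View pics/a2.png

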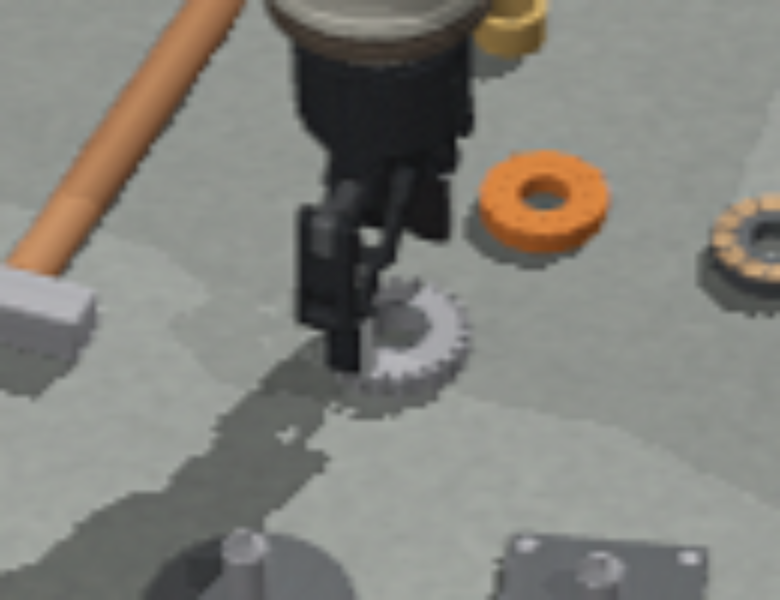

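Request:
{"method": "drive_tool", "body": {
  "series": [
    {"gripper": 0, "travel": [-0.15, 1.0, -0.15], "dr": [-0.0062, -0.002, 0]},
    {"gripper": 0, "travel": [0, 0.7, 0], "dr": [0, 0, 0]},
    {"gripper": 0, "travel": [0, 0, 0], "dr": [0, 0, 0]}
  ]
}}

```text
clock: 5.62
ee_pos: [0.6113, 0.103, -0.0023]
eef_rot: [[0.0, 0.002, 1.0], [-1.0, 0.001, 0.0], [-0.001, -1.0, 0.002]]
contact_force: [-0.3, 0.5, -0.1]
finger_gap: 0.0853
```

```bash
python3 -c "
from h import *
go(.6107,.1028,-.003)"
```

```text
pos [ 0.6113  0.103  -0.0023] F [-0.3  0.5 -0.1] gap 0.0853 t 5.62
travel [ 0.02  0.07 -0.06] dr [-0.0018  0.0002 -0.001 ]
```

Request:
{"method": "drive_tool", "body": {
  "series": [
    {"gripper": 120, "travel": [0, 0.05, 0], "dr": [0, 0, 0]},
    {"gripper": 120, "travel": [0, 0, 0], "dr": [0, 0, 0]},
    {"gripper": 120, "travel": [0, 0, 0], "dr": [0, 0, 0]},
    {"gripper": 120, "travel": [0, 0, 0], "dr": [0, 0, 0]},
    {"gripper": 120, "travel": [0, 0, 0], "dr": [0, 0, 0]},
    {"gripper": 120, "travel": [0, 0, 0], "dr": [0, 0, 0]}
  ],
  "newtons": 60
}}

```text
clock: 6.38
ee_pos: [0.6114, 0.1029, -0.0017]
eef_rot: [[0.0, 0.002, 1.0], [-1.0, 0.001, 0.0], [-0.001, -1.0, 0.002]]
contact_force: [-1.0, 0.1, 1.0]
finger_gap: 0.0637
```

Request:
{"method": "drive_tool", "body": {
  "series": [
    {"gripper": 120, "travel": [0, -2, 0], "dr": [0, 0, 0]},
    {"gripper": 120, "travel": [0, -4, 0], "dr": [0, 0, 0]},
    {"gripper": 120, "travel": [0, -3, 0], "dr": [0, 0, 0]},
    {"gripper": 120, "travel": [-4, 0, -0.1], "dr": [0, 0, 0]},
    {"gripper": 120, "travel": [-5, 0, -0.1], "dr": [0, 0, 0]},
    {"gripper": 120, "travel": [-4.5, 0, -0.1], "dr": [0, 0, 0]},
    {"gripper": 120, "travel": [-2, 0, -0.1], "dr": [0, 0, 0]},
    {"gripper": 120, "travel": [0, 0, 0], "dr": [0, 0, 0]},
    {"gripper": 120, "travel": [0, 0, 0], "dr": [0, 0, 0]}
  ]
}}

```text
clock: 7.5
ee_pos: [0.6082, 0.261, 0.1019]
eef_rot: [[-0.001, 0.009, 1.0], [-1.0, 0.002, -0.001], [-0.002, -1.0, 0.009]]
contact_force: [-0.4, -0.8, -2.4]
finger_gap: 0.0635
```

```bash
python3 -c "
from h import *
go(.6063,.2758)
ims=[]
for n in ('side','top'):
  c=viewer.capture(n);u,v=proj(c,np.array([[.606,.276,.05]]))[0].astype(int)
  ims.append(cv2.resize(c['frame'][v-50:v+50,u-65:u+65,::-1],(400,308),interpolation=cv2.INTER_CUBIC))
  for d in tr(n,'big_gear_c')[:2]: print(n,d['conf'],d['location'],fit(c,M['big_gear_c'],d['pixels'],sense()['ee_pos'][2]+.002))
cv2.imwrite('pics/a3.png',np.hstack(ims))"
```

```text
pos [0.6082 0.261  0.1019] F [-0.4 -0.8 -2.4] gap 0.0635 t 7.5
travel [-1.48  0.   -0.19] dr [-0.0087 -0.0014 -0.0018]
side 0.57 [281.9, 290.9] (array([0.59608464, 0.25609356]), array([281.07407407, 289.81111111]), np.uint64(270), np.float64(554.25))
top 0.28 [305.4, 151.4] (array([0.74158625, 0.05632152]), array([308.98148148, 150.78240741]), np.uint64(1296), np.float64(739.4375))
```

View pics/a3.png

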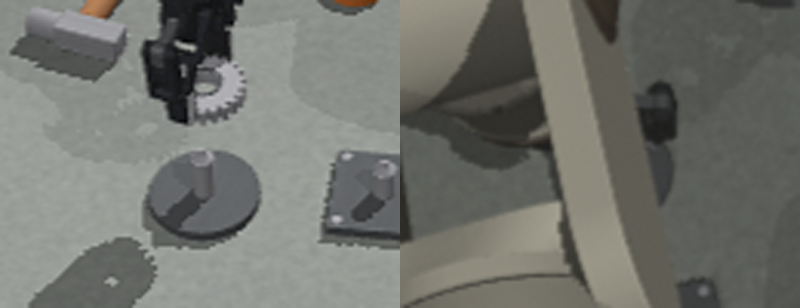

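Request:
{"method": "drive_tool", "body": {
  "series": [
    {"gripper": 120, "travel": [-1.48, 0, -0.19], "dr": [-0.0087, -0.0014, -0.0018]},
    {"gripper": 120, "travel": [0, 2, 0], "dr": [0, 0, 0]},
    {"gripper": 120, "travel": [0, 1.5, 0], "dr": [0, 0, 0]},
    {"gripper": 120, "travel": [0, 0.3, 0], "dr": [0, 0, 0]},
    {"gripper": 120, "travel": [0, 0, 0], "dr": [0, 0, 0]},
    {"gripper": 120, "travel": [0, 0, 0], "dr": [0, 0, 0]}
  ]
}}

```text
clock: 8.45
ee_pos: [0.6059, 0.2756, 0.0596]
eef_rot: [[-0.002, -0.003, 1.0], [-1.0, -0.001, -0.002], [0.001, -1.0, -0.003]]
contact_force: [0.2, 0.6, -2.5]
finger_gap: 0.0635
```

```bash
cat >> h.py <<'E'
def shot(fn,P,hw=32,hh=48,cams=('side','top')):
    ims=[]
    for n in cams:
        c=viewer.capture(n);u,v=proj(c,np.array([P]))[0].astype(int)
        ims.append(cv2.resize(c['frame'][max(0,v-hh):v+hh,max(0,u-hw):u+hw,::-1],(400,600),interpolation=cv2.INTER_CUBIC)); print(n,u-hw,v-hh)
    cv2.imwrite(fn,np.hstack(ims))
E
python3 -c "
from h import *
go(.6063,.2758)
shot('pics/a4.png',[.606,.276,.05])"
```

```text
pos [0.6059 0.2756 0.0596] F [ 0.2  0.6 -2.5] gap 0.0635 t 8.45
travel [-0.02 -0.    0.04] dr [ 0.0029 -0.0018  0.0007]
side 243 263
top 183 168
```

View pics/a4.png

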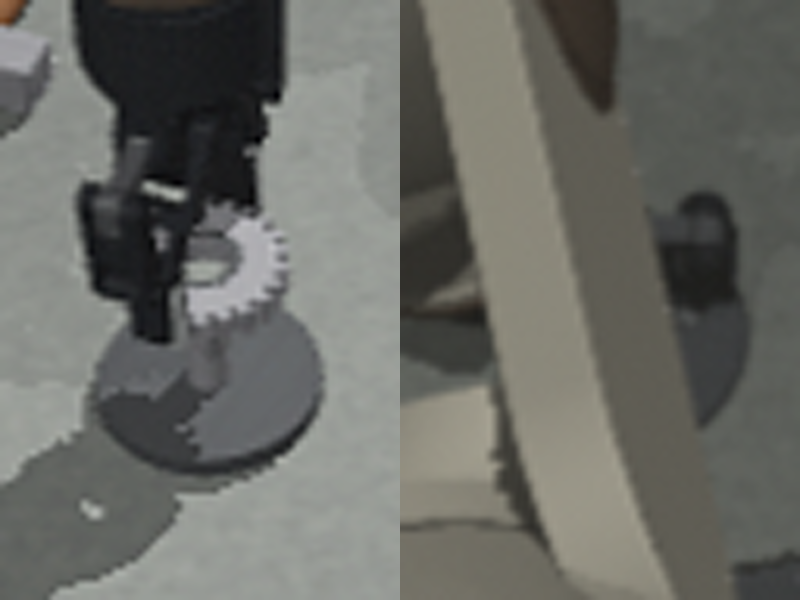

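```bash
cat >> h.py <<'E'
def circ(fn,circs,P,n='side',hw=40,hh=40,s=7.5):
    c=viewer.capture(n);u,v=proj(c,np.array([P]))[0].astype(int); u0,v0=u-hw,v-hh
    im=cv2.resize(c['frame'][v0:v+hh,u0:u+hw,::-1],None,fx=s,fy=s,interpolation=cv2.INTER_CUBIC); t=np.linspace(0,2*np.pi,60)
    for x,y,z,r,col in circs:
        q=(proj(c,np.c_[x+r*np.cos(t),y+r*np.sin(t),0*t+z])-[u0,v0]+.5)*s
        cv2.polylines(im,[q.astype(np.int32)],True,col,1)
    cv2.imwrite(fn,im)
E
python3 -c "
from h import *
x,y=.6076,.2735
z=.0596+.002
circ('pics/a5.png',[(x,y,z+.014,.033,(0,255,0)),(x,y,z+.014,.012,(0,255,0)),(x,y,.01,.045,(0,0,255)),(x,y,.01,.009,(0,0,255))],[.606,.276,.05])"
```

```text
(no output)
```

View pics/a5.png

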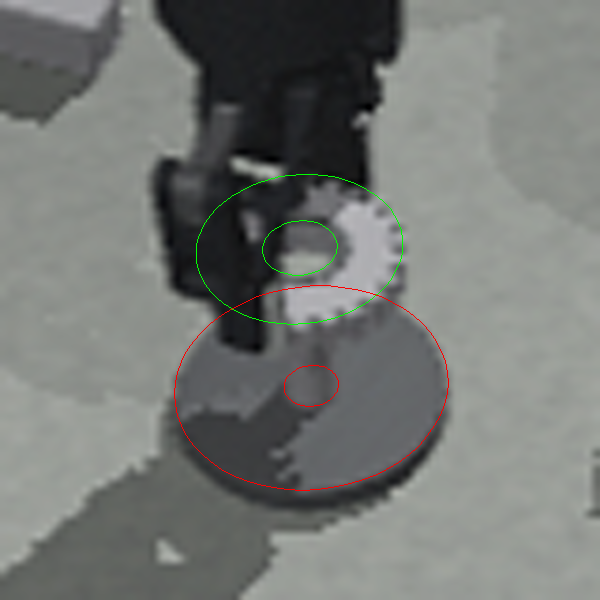

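Request:
{"method": "drive_tool", "body": {
  "series": [
    {"gripper": 120, "travel": [0, 0.5, 0], "dr": [0.003, 0, 0]},
    {"gripper": 120, "travel": [0, 0.5, 0], "dr": [0, 0, 0]},
    {"gripper": 120, "travel": [0, 0.5, 0], "dr": [0, 0, 0]},
    {"gripper": 120, "travel": [0, 0, 0], "dr": [0, 0, 0]}
  ]
}}

```text
clock: 9.1
ee_pos: [0.606, 0.2757, 0.0439]
eef_rot: [[-0.002, 0.001, 1.0], [-1.0, -0.0, -0.002], [0.0, -1.0, 0.001]]
contact_force: [-0.2, 0.5, -2.2]
finger_gap: 0.0637
```

```bash
python3 -c "
from h import *
go(.6063,.2758)"
```

```text
pos [0.606  0.2757 0.0439] F [-0.2  0.5 -2.2] gap 0.0637 t 9.1
travel [-0.01  0.    0.03] dr [-0.0011 -0.0018  0.0005]
```

Request:
{"method": "drive_tool", "body": {
  "series": [
    {"gripper": 120, "travel": [0, 1, 0], "dr": [0, 0, 0]},
    {"gripper": 120, "travel": [0, 1, 0], "dr": [0, 0, 0]},
    {"gripper": 120, "travel": [0, 0.9, 0], "dr": [0, 0, 0]},
    {"gripper": 120, "travel": [0, 0.2, 0], "dr": [0, 0, 0]},
    {"gripper": 120, "travel": [0, 0, 0], "dr": [0, 0, 0]}
  ]
}}

```text
clock: 9.72
ee_pos: [0.6058, 0.2756, 0.0101]
eef_rot: [[-0.002, 0.0, 1.0], [-1.0, -0.001, -0.002], [0.001, -1.0, 0.0]]
contact_force: [0.7, 0.3, -3.2]
finger_gap: 0.0634
```

```bash
python3 -c "
from h import *
go(.6063,.2758)
x,y=.6076,.2735
z=.01
circ('pics/a6.png',[(x,y,z+.014,.033,(0,255,0)),(x,y,z+.014,.012,(0,255,0)),(x,y,.054,.004,(0,0,255))],[.606,.276,.03])"
```

```text
pos [0.6058 0.2756 0.0101] F [ 0.7  0.3 -3.2] gap 0.0634 t 9.72
travel [-0.02 -0.    0.05] dr [-0.0002 -0.0018  0.0007]
```

View pics/a6.png

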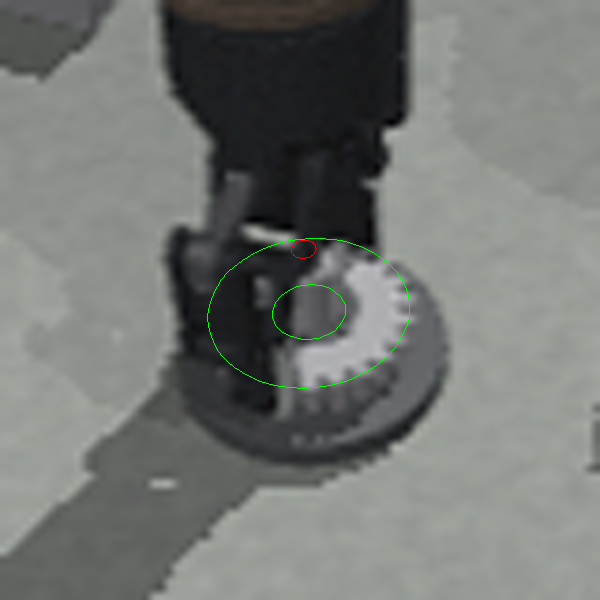

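Request:
{"method": "drive_tool", "body": {
  "series": [
    {"gripper": 120, "travel": [0, 0.12, 0], "dr": [0, 0, 0]},
    {"gripper": 120, "travel": [0, 0.12, 0], "dr": [0, 0, 0]},
    {"gripper": 120, "travel": [0, 0, 0], "dr": [0, 0, 0]}
  ]
}}

```text
clock: 10.15
ee_pos: [0.6062, 0.2757, 0.0084]
eef_rot: [[-0.002, 0.001, 1.0], [-1.0, -0.0, -0.002], [0.0, -1.0, 0.001]]
contact_force: [0.5, -0.3, -2.4]
finger_gap: 0.0636
```

Request:
{"method": "drive_tool", "body": {
  "series": [
    {"gripper": 120, "travel": [0, 0.1, 0], "dr": [0, 0, 0]},
    {"gripper": 120, "travel": [0, 0.1, 0], "dr": [0, 0, 0]},
    {"gripper": 120, "travel": [0, 0, 0], "dr": [0, 0, 0]}
  ]
}}

```text
clock: 10.52
ee_pos: [0.6064, 0.2758, 0.0085]
eef_rot: [[-0.002, 0.003, 1.0], [-1.0, 0.0, -0.002], [-0.0, -1.0, 0.003]]
contact_force: [0.7, 0.3, -1.8]
finger_gap: 0.0636
```

Request:
{"method": "drive_tool", "body": {
  "series": [
    {"gripper": 120, "travel": [0, 0.2, 0], "dr": [0, 0, 0]},
    {"gripper": 120, "travel": [0, 0.15, 0], "dr": [0, 0, 0]}
  ]
}}

```text
clock: 10.78
ee_pos: [0.6066, 0.2759, 0.0081]
eef_rot: [[-0.002, 0.004, 1.0], [-1.0, 0.0, -0.002], [-0.0, -1.0, 0.004]]
contact_force: [-13.5, -5.4, 22.2]
finger_gap: 0.0636
```

Request:
{"method": "drive_tool", "body": {
  "series": [
    {"gripper": 120, "travel": [0, -0.08, 0], "dr": [0, 0, 0]},
    {"gripper": 0, "travel": [0, 0, 0], "dr": [0, 0, 0]},
    {"gripper": 0, "travel": [0, 0, 0], "dr": [0, 0, 0]},
    {"gripper": 0, "travel": [0, 0, 0], "dr": [0, 0, 0]},
    {"gripper": 0, "travel": [0, -3, 0], "dr": [0, 0, 0]},
    {"gripper": 0, "travel": [0, -4, 0], "dr": [0, 0, 0]},
    {"gripper": 0, "travel": [0, -4, 0], "dr": [0, 0, 0]},
    {"gripper": 0, "travel": [5, -0.5, 0.3], "dr": [0, 0, 0]},
    {"gripper": 0, "travel": [6, 0, 0.3], "dr": [0, 0, 0]},
    {"gripper": 0, "travel": [6, 0, 0.3], "dr": [0, 0, 0]},
    {"gripper": 0, "travel": [6, 0, 0.5], "dr": [0, 0, 0]},
    {"gripper": 0, "travel": [6, 0, 0.5], "dr": [0, 0, 0]}
  ]
}}

```text
clock: 12.28
ee_pos: [0.6255, -0.0183, 0.1272]
eef_rot: [[0.005, 0.005, 1.0], [-1.0, 0.0, 0.005], [-0.0, -1.0, 0.005]]
contact_force: [1.6, -1.0, 0.3]
finger_gap: 0.0857
```

```bash
python3 -c "
from h import *
go(.6415,-.122)
for n,(x,y) in {'side':(.6076,.2735),'top':(.6051,.2781)}.items():
  z=.01
  circ('pics/b_%s.png'%n,[(x,y,z+.014,.033,(0,255,0)),(x,y,z+.014,.012,(0,255,0)),(x,y,.054,.004,(0,0,255))],[.606,.276,.03],n,25,37,8)
cv2.imwrite('pics/b1.png',np.hstack([cv2.imread('pics/b_%s.png'%n) for n in ('side','top')]))"
```

```text
pos [ 0.6255 -0.0183  0.1272] F [ 1.6 -1.   0.3] gap 0.0857 t 12.28
travel [1.038e+01 1.000e-02 1.550e+00] dr [-0.0054  0.005  -0.0003]
```

View pics/b1.png

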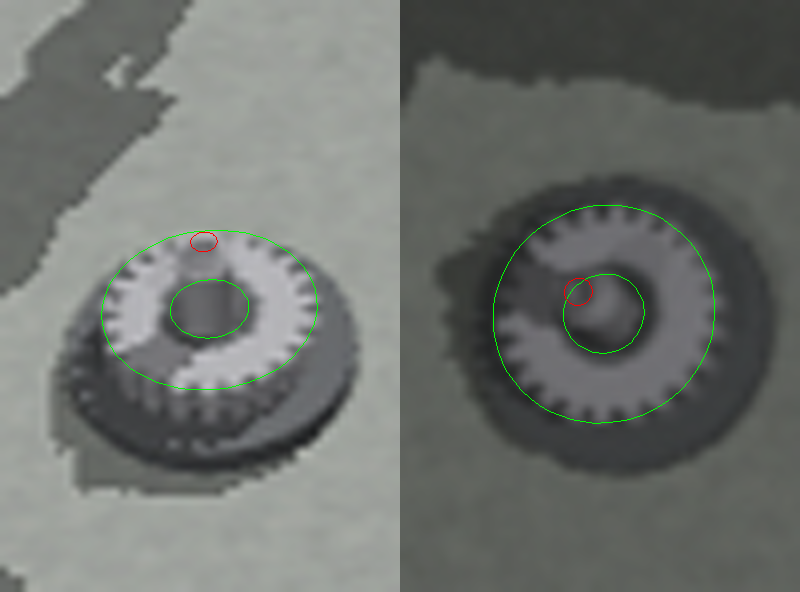

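Request:
{"method": "drive_tool", "body": {
  "series": [
    {"gripper": 0, "travel": [5.2, 1, 0.8], "dr": [-0.005, 0.005, 0]},
    {"gripper": 0, "travel": [5.2, 3, 0.75], "dr": [0, 0, 0]},
    {"gripper": 0, "travel": [0, 3, 0], "dr": [0, 0, 0]},
    {"gripper": 0, "travel": [0, 2, 0], "dr": [0, 0, 0]},
    {"gripper": 0, "travel": [0, 0, 0], "dr": [0, 0, 0]},
    {"gripper": 0, "travel": [0, 0, 0], "dr": [0, 0, 0]}
  ]
}}

```text
clock: 13.12
ee_pos: [0.6422, -0.1301, 0.0356]
eef_rot: [[-0.007, 0.002, 1.0], [-1.0, -0.001, -0.007], [0.001, -1.0, 0.002]]
contact_force: [0.2, -0.7, 0.8]
finger_gap: 0.0856
```

```bash
python3 -c "
from h import *
go(.6415,-.122,.004)"
```

```text
pos [ 0.6422 -0.1301  0.0356] F [ 0.2 -0.7  0.8] gap 0.0856 t 13.12
travel [-0.81  3.16 -0.09] dr [-0.0022 -0.0068  0.0011]
```

Request:
{"method": "drive_tool", "body": {
  "series": [
    {"gripper": 0, "travel": [-0.81, 0, -0.09], "dr": [-0.002, -0.0068, 0.001]},
    {"gripper": 0, "travel": [0, 1.6, 0], "dr": [0, 0, 0]},
    {"gripper": 0, "travel": [0, 1.5, 0], "dr": [0, 0, 0]},
    {"gripper": 0, "travel": [0, 0, 0], "dr": [0, 0, 0]},
    {"gripper": 0, "travel": [0, 0, 0], "dr": [0, 0, 0]}
  ]
}}

```text
clock: 13.75
ee_pos: [0.6421, -0.1207, 0.004]
eef_rot: [[0.002, 0.002, 1.0], [-1.0, -0.001, 0.002], [0.001, -1.0, 0.002]]
contact_force: [0.3, -0.4, -0.1]
finger_gap: 0.0851
```

```bash
python3 -c "
from h import *
go(.6415,-.122,.004)
circ('pics/c1.png',[(.6431,-.1233,.02,.018,(0,255,0))],[.6415,-.122,.02])"
```

```text
pos [ 0.6421 -0.1207  0.004 ] F [ 0.3 -0.4 -0.1] gap 0.0851 t 13.75
travel [ 0.13  0.   -0.06] dr [-0.002   0.0016  0.0006]
```

View pics/c1.png

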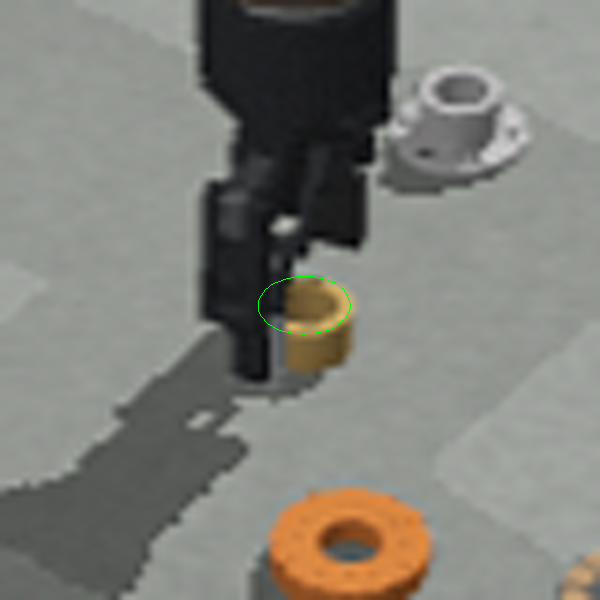

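Request:
{"method": "drive_tool", "body": {
  "series": [
    {"gripper": 190, "travel": [0.1, 0, -0.05], "dr": [0, 0, 0]},
    {"gripper": 190, "travel": [0, 0, 0], "dr": [0, 0, 0]},
    {"gripper": 190, "travel": [0, 0, 0], "dr": [0, 0, 0]},
    {"gripper": 190, "travel": [0, 0, 0], "dr": [0, 0, 0]},
    {"gripper": 190, "travel": [0, 0, 0], "dr": [0, 0, 0]},
    {"gripper": 190, "travel": [0, 0, 0], "dr": [0, 0, 0]},
    {"gripper": 190, "travel": [0, 0, 0], "dr": [0, 0, 0]}
  ]
}}

```text
clock: 14.68
ee_pos: [0.6419, -0.1221, 0.0052]
eef_rot: [[0.001, 0.003, 1.0], [-1.0, -0.001, 0.001], [0.001, -1.0, 0.003]]
contact_force: [-0.4, -0.2, 0.6]
finger_gap: 0.0328
```

```bash
python3 -c "
from h import *
go(.6415,-.122,.004)"
```

```text
pos [ 0.6419 -0.1221  0.0052] F [-0.4 -0.2  0.6] gap 0.0328 t 14.68
travel [-0.01  0.11 -0.04] dr [-0.0035  0.0013  0.0011]
```

Request:
{"method": "drive_tool", "body": {
  "series": [
    {"gripper": 190, "travel": [0, -2, 0], "dr": [0, 0, 0]},
    {"gripper": 190, "travel": [0, -4, 0], "dr": [0, 0, 0]},
    {"gripper": 190, "travel": [0, -4, 0], "dr": [0, 0, 0]},
    {"gripper": 190, "travel": [0, 0, 0], "dr": [0, 0, 0]}
  ]
}}

```text
clock: 15.18
ee_pos: [0.6417, -0.122, 0.1122]
eef_rot: [[0.001, 0.005, 1.0], [-1.0, -0.001, 0.001], [0.001, -1.0, 0.005]]
contact_force: [0.5, 0.1, -1.3]
finger_gap: 0.0329
```

```bash
python3 -c "
from h import *
go(.6062,.2757)
p=sense()['ee_pos']
circ('pics/c2.png',[(p[0]+.0015,p[1]-.0025,p[2]+.0148,.018,(0,255,0))],[p[0],p[1],p[2]])"
```

```text
pos [ 0.6417 -0.122   0.1122] F [ 0.5  0.1 -1.3] gap 0.0329 t 15.18
travel [-39.77  -0.07  -3.49] dr [-0.0047  0.0014  0.0014]
```

View pics/c2.png

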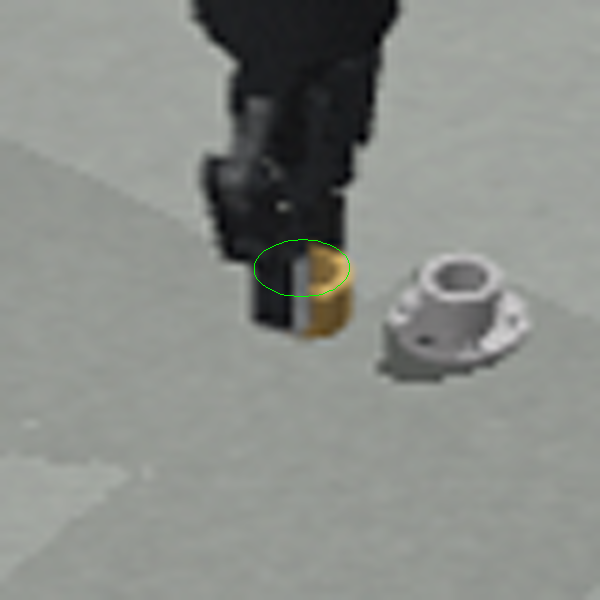

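Request:
{"method": "drive_tool", "body": {
  "series": [
    {"gripper": 190, "travel": [-3, 0, -0.3], "dr": [-0.0047, 0.0014, 0.0014]},
    {"gripper": 190, "travel": [-5.6, 0, -0.5], "dr": [0, 0, 0]},
    {"gripper": 190, "travel": [-5.6, 0, -0.5], "dr": [0, 0, 0]},
    {"gripper": 190, "travel": [-5.6, 0, -0.5], "dr": [0, 0, 0]},
    {"gripper": 190, "travel": [-5.6, 0, -0.5], "dr": [0, 0, 0]},
    {"gripper": 190, "travel": [-5.6, 0, -0.5], "dr": [0, 0, 0]},
    {"gripper": 190, "travel": [-5.6, 0, -0.5], "dr": [0, 0, 0]},
    {"gripper": 190, "travel": [-3, 0, -0.2], "dr": [0, 0, 0]},
    {"gripper": 190, "travel": [0, 0, 0], "dr": [0, 0, 0]},
    {"gripper": 190, "travel": [0, 0, 0], "dr": [0, 0, 0]}
  ]
}}

```text
clock: 16.48
ee_pos: [0.6004, 0.2853, 0.104]
eef_rot: [[-0.002, -0.014, 1.0], [-1.0, -0.001, -0.002], [0.001, -1.0, -0.014]]
contact_force: [-0.1, -0.1, -1.4]
finger_gap: 0.0332
```

```bash
python3 -c "
from h import *
go(.6062,.2757)"
```

```text
pos [0.6004 0.2853 0.104 ] F [-0.1 -0.1 -1.4] gap 0.0332 t 16.48
travel [ 0.96 -0.01  0.58] dr [ 0.0141 -0.0018  0.001 ]
```

Request:
{"method": "drive_tool", "body": {
  "series": [
    {"gripper": 190, "travel": [0.96, 0, 0.58], "dr": [0.014, -0.0018, 0.001]},
    {"gripper": 190, "travel": [0, 2, 0], "dr": [0, 0, 0]},
    {"gripper": 190, "travel": [0, 1.7, 0], "dr": [0, 0, 0]},
    {"gripper": 190, "travel": [0, 0, 0], "dr": [0, 0, 0]},
    {"gripper": 190, "travel": [0, 0, 0], "dr": [0, 0, 0]}
  ]
}}

```text
clock: 17.1
ee_pos: [0.6067, 0.2717, 0.0629]
eef_rot: [[-0.004, -0.001, 1.0], [-1.0, -0.001, -0.004], [0.001, -1.0, -0.001]]
contact_force: [-1.0, 0.4, -0.5]
finger_gap: 0.0336
```

```bash
python3 -c "
from h import *
go(.6062,.2757)
p=sense()['ee_pos']
x,y=.6076,.2735
circ('pics/c3.png',[(x,y,p[2]+.0148,.018,(0,255,0)),(x,y,p[2]-.0052,.018,(0,255,0)),(x,y,.054,.004,(0,0,255)),(x,y,.024,.033,(0,0,255))],[p[0],p[1],p[2]])"
```

```text
pos [0.6067 0.2717 0.0629] F [-1.   0.4 -0.5] gap 0.0336 t 17.1
travel [-0.4  -0.   -0.05] dr [ 0.0013 -0.0036  0.001 ]
```

View pics/c3.png

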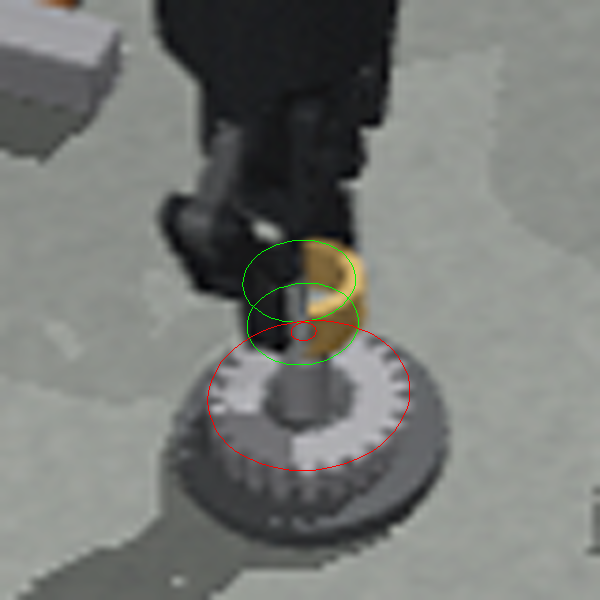

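Request:
{"method": "drive_tool", "body": {
  "series": [
    {"gripper": 190, "travel": [-0.4, 0, 0.05], "dr": [0.001, -0.0036, 0.001]},
    {"gripper": 190, "travel": [0, 0, 0], "dr": [0, 0, 0]},
    {"gripper": 190, "travel": [0, 0, 0], "dr": [0, 0, 0]}
  ]
}}

```text
clock: 17.52
ee_pos: [0.6075, 0.2765, 0.064]
eef_rot: [[0.001, 0.001, 1.0], [-1.0, 0.001, 0.001], [-0.001, -1.0, 0.001]]
contact_force: [0.2, 0.2, -1.5]
finger_gap: 0.0332
```

```bash
python3 -c "
from h import *
go(.607,.2757)
p=sense()['ee_pos']
x,y=.6076,.2735
circ('pics/c4.png',[(x,y,p[2]+.0148,.018,(0,255,0)),(x,y,p[2]-.0052,.018,(0,255,0)),(x,y,.054,.004,(0,0,255))],[p[0],p[1],p[2]])"
```

```text
pos [0.6075 0.2765 0.064 ] F [ 0.2  0.2 -1.5] gap 0.0332 t 17.52
travel [ 0.08 -0.   -0.05] dr [-0.0012  0.0009 -0.0006]
```

View pics/c4.png

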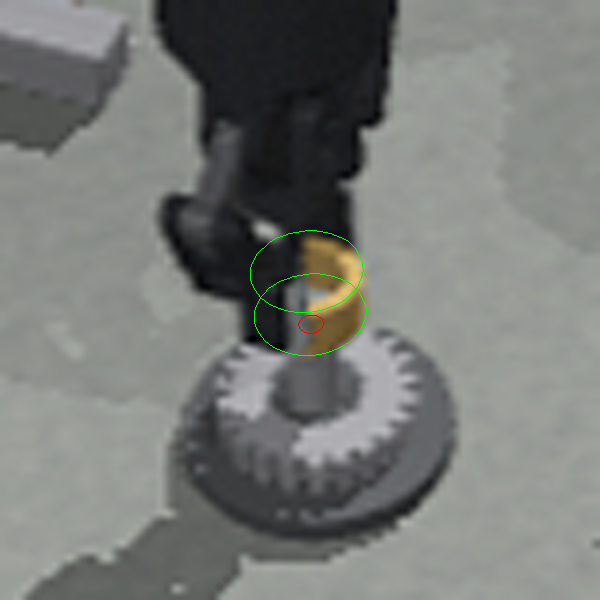

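Request:
{"method": "drive_tool", "body": {
  "series": [
    {"gripper": 190, "travel": [0.06, 0.6, -0.03], "dr": [0, 0, 0]},
    {"gripper": 190, "travel": [0, 0.6, 0], "dr": [0, 0, 0]},
    {"gripper": 190, "travel": [0, 0.6, 0], "dr": [0, 0, 0]},
    {"gripper": 190, "travel": [0, 0.6, 0], "dr": [0, 0, 0]},
    {"gripper": 190, "travel": [0, 0.5, 0], "dr": [0, 0, 0]},
    {"gripper": 190, "travel": [0, 0, 0], "dr": [0, 0, 0]}
  ]
}}

```text
clock: 18.32
ee_pos: [0.6069, 0.2757, 0.0322]
eef_rot: [[0.001, 0.0, 1.0], [-1.0, 0.0, 0.001], [-0.0, -1.0, 0.0]]
contact_force: [0.1, -0.3, -0.7]
finger_gap: 0.0327
```

```bash
python3 -c "
from h import *
go(.607,.2757)"
```

```text
pos [0.6069 0.2757 0.0322] F [ 0.1 -0.3 -0.7] gap 0.0327 t 18.32
travel [-0.    0.    0.01] dr [-0.0002  0.0007 -0.0003]
```

Request:
{"method": "drive_tool", "body": {
  "series": [
    {"gripper": 190, "travel": [0, 0.2, 0], "dr": [0, 0, 0]},
    {"gripper": 190, "travel": [0, 0.2, 0], "dr": [0, 0, 0]}
  ]
}}

```text
clock: 18.58
ee_pos: [0.6072, 0.2758, 0.029]
eef_rot: [[0.001, 0.001, 1.0], [-1.0, 0.001, 0.001], [-0.001, -1.0, 0.001]]
contact_force: [-10.8, -4.9, 21.3]
finger_gap: 0.0331
```

Request:
{"method": "drive_tool", "body": {
  "series": [
    {"gripper": 190, "travel": [0, -0.06, 0], "dr": [0, 0, 0]},
    {"gripper": 0, "travel": [0, 0, 0], "dr": [0, 0, 0]},
    {"gripper": 0, "travel": [0, 0, 0], "dr": [0, 0, 0]},
    {"gripper": 0, "travel": [0, 0, 0], "dr": [0, 0, 0]},
    {"gripper": 0, "travel": [0, -2, 0], "dr": [0, 0, 0]},
    {"gripper": 0, "travel": [0, -4, 0], "dr": [0, 0, 0]},
    {"gripper": 0, "travel": [0, -3, 0], "dr": [0, 0, 0]},
    {"gripper": 0, "travel": [5.4, 0, -1.8], "dr": [0, 0, 0]},
    {"gripper": 0, "travel": [5.4, 0, -1.8], "dr": [0, 0, 0]},
    {"gripper": 0, "travel": [5.4, 0, -1.8], "dr": [0, 0, 0]},
    {"gripper": 0, "travel": [5.4, 0, -1.8], "dr": [0, 0, 0]},
    {"gripper": 0, "travel": [5.4, 0, -1.8], "dr": [0, 0, 0]}
  ]
}}

```text
clock: 20.08
ee_pos: [0.5172, 0.0015, 0.1331]
eef_rot: [[0.006, 0.013, 1.0], [-1.0, 0.001, 0.006], [-0.001, -1.0, 0.013]]
contact_force: [0.7, -0.3, 0.4]
finger_gap: 0.0857
```

```bash
python3 -c "
from h import *
go(.4409,-.2177)
for n,(x,y) in {'side':(.6076,.2735),'top':(.6051,.2781)}.items():
  z=.024
  circ('pics/b_%s.png'%n,[(x,y,z+.02,.018,(0,255,0)),(x,y,z+.02,.012,(0,255,0)),(x,y,.054,.004,(0,0,255))],[.606,.276,.03],n,25,37,8)
cv2.imwrite('pics/d1.png',np.hstack([cv2.imread('pics/b_%s.png'%n) for n in ('side','top')]))"
```

```text
pos [0.5172 0.0015 0.1331] F [ 0.7 -0.3  0.4] gap 0.0857 t 20.07
travel [21.87 -0.13 -7.77] dr [-0.0125  0.0063 -0.0013]
```

View pics/d1.png

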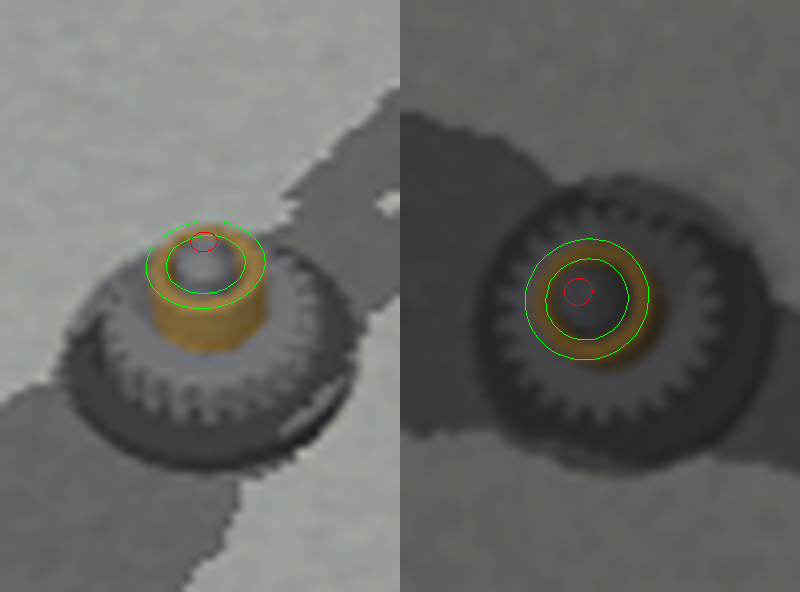

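Request:
{"method": "drive_tool", "body": {
  "series": [
    {"gripper": 0, "travel": [5.4, 0, -1.9], "dr": [-0.0125, 0.0063, -0.001]},
    {"gripper": 0, "travel": [5.4, 0, -1.9], "dr": [0, 0, 0]},
    {"gripper": 0, "travel": [5.4, 0, -1.9], "dr": [0, 0, 0]},
    {"gripper": 0, "travel": [4.5, 2, -1.8], "dr": [0, 0, 0]},
    {"gripper": 0, "travel": [0, 4, 0], "dr": [0, 0, 0]},
    {"gripper": 0, "travel": [0, 3, 0], "dr": [0, 0, 0]},
    {"gripper": 0, "travel": [0, 0, 0], "dr": [0, 0, 0]},
    {"gripper": 0, "travel": [0, 0, 0], "dr": [0, 0, 0]}
  ]
}}

```text
clock: 21.18
ee_pos: [0.4433, -0.2158, 0.053]
eef_rot: [[-0.005, 0.013, 1.0], [-1.0, -0.008, -0.005], [0.007, -1.0, 0.013]]
contact_force: [0.0, 0.1, -0.9]
finger_gap: 0.0858
```

```bash
python3 -c "
from h import *
go(.4409,-.2177,.001)"
```

```text
pos [ 0.4433 -0.2158  0.053 ] F [ 0.   0.1 -0.9] gap 0.0858 t 21.18
travel [ 0.16  5.19 -0.3 ] dr [-0.0127 -0.0048  0.0075]
```

Request:
{"method": "drive_tool", "body": {
  "series": [
    {"gripper": 0, "travel": [0.2, 0, -0.24], "dr": [-0.0127, -0.0048, 0.0075]},
    {"gripper": 0, "travel": [0, 2.6, 0], "dr": [0, 0, 0]},
    {"gripper": 0, "travel": [0, 2.0, 0], "dr": [0, 0, 0]},
    {"gripper": 0, "travel": [0, 0, 0], "dr": [0, 0, 0]}
  ]
}}

```text
clock: 21.68
ee_pos: [0.4434, -0.2191, 0.0113]
eef_rot: [[0.003, 0.004, 1.0], [-1.0, -0.003, 0.003], [0.003, -1.0, 0.004]]
contact_force: [-0.9, 0.1, 0.2]
finger_gap: 0.0853
```

```bash
python3 -c "
from h import *
go(.4409,-.2177,.001)
shot('pics/d2.png',[.44,-.218,.02])"
```

```text
pos [ 0.4434 -0.2191  0.0113] F [-0.9  0.1  0.2] gap 0.0853 t 21.68
travel [-0.14  1.03 -0.26] dr [-0.0041  0.0025  0.0032]
side 362 168
top 397 240
```

View pics/d2.png

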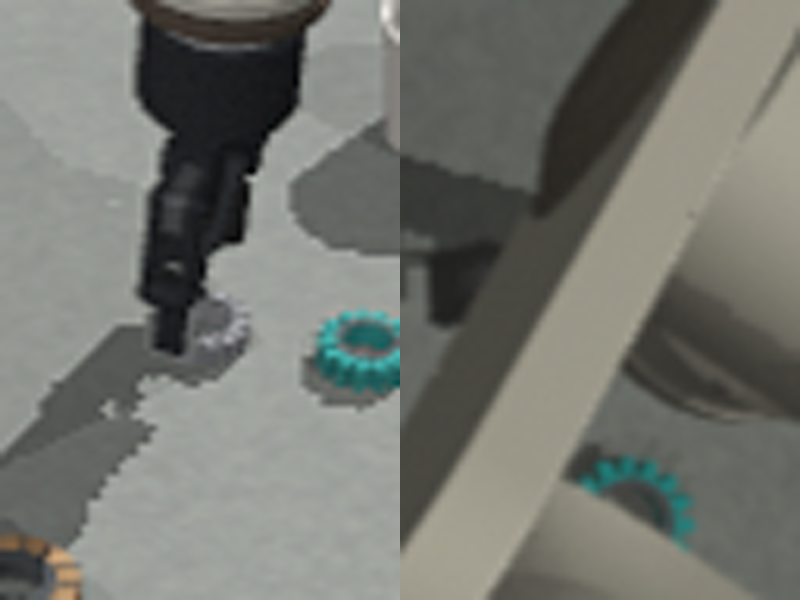

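Grey small gear is between the fingers (crop ≈ (220,325)); turquoise one clear to the right.

Request:
{"method": "drive_tool", "body": {
  "series": [
    {"gripper": 0, "travel": [-0.14, 0.6, -0.26], "dr": [-0.004, 0.0025, 0.003]},
    {"gripper": 0, "travel": [0, 0.4, 0], "dr": [0, 0, 0]},
    {"gripper": 0, "travel": [0, 0, 0], "dr": [0, 0, 0]}
  ]
}}

```text
clock: 22.15
ee_pos: [0.4421, -0.2185, 0.0037]
eef_rot: [[-0.0, 0.004, 1.0], [-1.0, -0.003, -0.0], [0.003, -1.0, 0.004]]
contact_force: [-0.4, -0.5, -0.4]
finger_gap: 0.0856
```

```bash
python3 -c "
from h import *
go(.4409,-.2177,.001)"
```

```text
pos [ 0.4421 -0.2185  0.0037] F [-0.4 -0.5 -0.4] gap 0.0856 t 22.15
travel [-0.08  0.27 -0.12] dr [-0.0036 -0.      0.0027]
```

Request:
{"method": "drive_tool", "body": {
  "series": [
    {"gripper": 0, "travel": [-0.1, 0.3, -0.15], "dr": [-0.004, 0, 0.003]},
    {"gripper": 160, "travel": [0, 0, 0], "dr": [0, 0, 0]},
    {"gripper": 160, "travel": [0, 0, 0], "dr": [0, 0, 0]},
    {"gripper": 160, "travel": [0, 0, 0], "dr": [0, 0, 0]},
    {"gripper": 160, "travel": [0, 0, 0], "dr": [0, 0, 0]},
    {"gripper": 160, "travel": [0, 0, 0], "dr": [0, 0, 0]},
    {"gripper": 160, "travel": [0, 0, 0], "dr": [0, 0, 0]}
  ]
}}

```text
clock: 23.02
ee_pos: [0.4406, -0.2175, 0.0011]
eef_rot: [[0.0, -0.001, 1.0], [-1.0, 0.0, 0.0], [-0.0, -1.0, -0.001]]
contact_force: [-0.7, 0.2, 0.4]
finger_gap: 0.0429
```

```bash
python3 -c "
from h import *
go(.4409,-.2177,.001)"
```

```text
pos [ 0.4406 -0.2175  0.0011] F [-0.7  0.2  0.4] gap 0.0429 t 23.02
travel [0.02 0.01 0.03] dr [ 0.0006  0.0001 -0.0004]
```

Request:
{"method": "drive_tool", "body": {
  "series": [
    {"gripper": 160, "travel": [0, -2, 0], "dr": [0, 0, 0]},
    {"gripper": 160, "travel": [0, -5, 0], "dr": [0, 0, 0]},
    {"gripper": 160, "travel": [0, -5, 0], "dr": [0, 0, 0]},
    {"gripper": 160, "travel": [-4, 0, 1.3], "dr": [0, 0, 0]},
    {"gripper": 160, "travel": [-5.4, 0, 1.8], "dr": [0, 0, 0]},
    {"gripper": 160, "travel": [-5.4, 0, 1.8], "dr": [0, 0, 0]},
    {"gripper": 160, "travel": [-5.4, 0, 1.8], "dr": [0, 0, 0]},
    {"gripper": 160, "travel": [-5.4, 0, 1.8], "dr": [0, 0, 0]},
    {"gripper": 160, "travel": [-5.4, 0, 1.8], "dr": [0, 0, 0]},
    {"gripper": 160, "travel": [-5.4, 0, 1.8], "dr": [0, 0, 0]},
    {"gripper": 160, "travel": [-4, 0, 1.4], "dr": [0, 0, 0]},
    {"gripper": 160, "travel": [0, 0, 0], "dr": [0, 0, 0]}
  ]
}}

```text
clock: 24.52
ee_pos: [0.5794, 0.1995, 0.1241]
eef_rot: [[-0.003, -0.0, 1.0], [-1.0, 0.001, -0.003], [-0.001, -1.0, -0.0]]
contact_force: [-0.6, -1.2, -1.8]
finger_gap: 0.0429
```

```bash
python3 -c "
from h import *
go(.6066,.2757)"
```

```text
pos [0.5794 0.1995 0.1241] F [-0.6 -1.2 -1.8] gap 0.0429 t 24.52
travel [-7.63  0.01  2.7 ] dr [ 0.0004 -0.0026 -0.0009]
```

Request:
{"method": "drive_tool", "body": {
  "series": [
    {"gripper": 160, "travel": [-4, 0, 1.4], "dr": [0, -0.0026, 0]},
    {"gripper": 160, "travel": [-3.5, 0, 1.2], "dr": [0, 0, 0]},
    {"gripper": 160, "travel": [0, 2.5, 0], "dr": [0, 0, 0]},
    {"gripper": 160, "travel": [0, 2.3, 0], "dr": [0, 0, 0]},
    {"gripper": 160, "travel": [0, 0, 0], "dr": [0, 0, 0]},
    {"gripper": 160, "travel": [0, 0, 0], "dr": [0, 0, 0]}
  ]
}}

```text
clock: 25.28
ee_pos: [0.6061, 0.2736, 0.075]
eef_rot: [[-0.002, -0.001, 1.0], [-1.0, -0.001, -0.002], [0.001, -1.0, -0.001]]
contact_force: [0.3, 0.6, -1.1]
finger_gap: 0.043
```

```bash
python3 -c "
from h import *
go(.6066,.2757)"
```

```text
pos [0.6061 0.2736 0.075 ] F [ 0.3  0.6 -1.1] gap 0.043 t 25.27
travel [-0.21 -0.    0.05] dr [ 0.0014 -0.0016  0.0006]
```

Request:
{"method": "drive_tool", "body": {
  "series": [
    {"gripper": 160, "travel": [-0.2, 0.5, 0.05], "dr": [0.0014, -0.0016, 0]},
    {"gripper": 160, "travel": [0, 0, 0], "dr": [0, 0, 0]},
    {"gripper": 160, "travel": [0, 0, 0], "dr": [0, 0, 0]}
  ]
}}

```text
clock: 25.65
ee_pos: [0.6074, 0.2754, 0.0718]
eef_rot: [[-0.0, 0.003, 1.0], [-1.0, 0.0, -0.0], [-0.0, -1.0, 0.003]]
contact_force: [-0.9, 0.8, -1.8]
finger_gap: 0.0428
```

```bash
python3 -c "
from h import *
go(.6066,.2757)
p=sense()['ee_pos']
x,y=.6076,.2735
circ('pics/d3.png',[(x,y,p[2]+.013,.023,(0,255,0)),(x,y,p[2]+.013,.012,(0,255,0)),(x,y,.054,.004,(0,0,255))],[p[0],p[1],p[2]])"
```

```text
pos [0.6074 0.2754 0.0718] F [-0.9  0.8 -1.8] gap 0.0428 t 25.65
travel [-0.03 -0.   -0.08] dr [-0.0025 -0.0005 -0.0002]
```

View pics/d3.png

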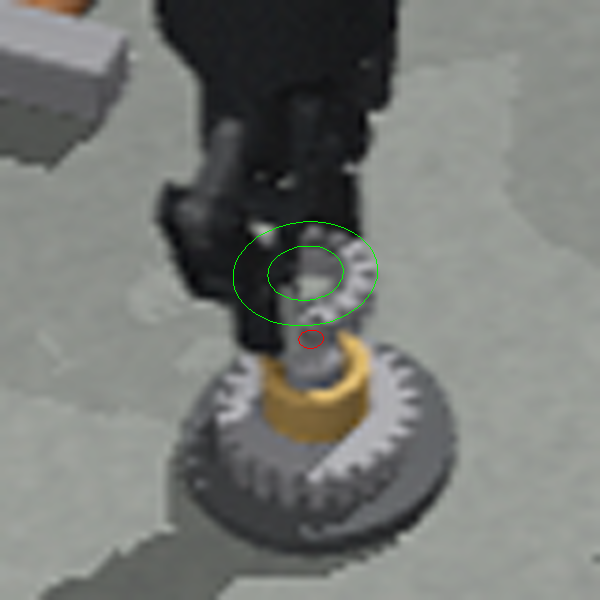

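Request:
{"method": "drive_tool", "body": {
  "series": [
    {"gripper": 160, "travel": [0, 0.8, -0.04], "dr": [-0.0025, 0, 0]},
    {"gripper": 160, "travel": [0, 0.6, 0], "dr": [0, 0, 0]},
    {"gripper": 160, "travel": [0, 0.5, 0], "dr": [0, 0, 0]},
    {"gripper": 160, "travel": [0, 0.4, 0], "dr": [0, 0, 0]},
    {"gripper": 160, "travel": [0, 0, 0], "dr": [0, 0, 0]}
  ]
}}

```text
clock: 26.32
ee_pos: [0.6067, 0.2754, 0.0466]
eef_rot: [[-0.0, -0.001, 1.0], [-1.0, -0.0, -0.0], [0.0, -1.0, -0.001]]
contact_force: [0.4, 0.1, -0.0]
finger_gap: 0.0435
```

```bash
python3 -c "
from h import *
go(.6066,.2757)"
```

```text
pos [0.6067 0.2754 0.0466] F [ 0.4  0.1 -0. ] gap 0.0435 t 26.32
travel [-0.03  0.   -0.01] dr [ 0.0009 -0.0004  0.0001]
```

Request:
{"method": "drive_tool", "body": {
  "series": [
    {"gripper": 160, "travel": [0, 0.2, 0], "dr": [0, 0, 0]},
    {"gripper": 160, "travel": [0, 0.15, 0], "dr": [0, 0, 0]}
  ]
}}

```text
clock: 26.58
ee_pos: [0.6071, 0.2755, 0.045]
eef_rot: [[-0.0, 0.001, 1.0], [-1.0, 0.0, -0.0], [-0.0, -1.0, 0.001]]
contact_force: [-10.7, -4.0, 23.8]
finger_gap: 0.0429
```

Request:
{"method": "drive_tool", "body": {
  "series": [
    {"gripper": 160, "travel": [0, -0.06, 0], "dr": [0, 0, 0]},
    {"gripper": 0, "travel": [0, 0, 0], "dr": [0, 0, 0]},
    {"gripper": 0, "travel": [0, 0, 0], "dr": [0, 0, 0]},
    {"gripper": 0, "travel": [0, 0, 0], "dr": [0, 0, 0]},
    {"gripper": 0, "travel": [0, -2, 0], "dr": [0, 0, 0]},
    {"gripper": 0, "travel": [0, -4, 0], "dr": [0, 0, 0]},
    {"gripper": 0, "travel": [5, 0, -2.4], "dr": [0, 0, 0]},
    {"gripper": 0, "travel": [5, 0, -2.4], "dr": [0, 0, 0]},
    {"gripper": 0, "travel": [5, 0, -2.4], "dr": [0, 0, 0]},
    {"gripper": 0, "travel": [5, 0, -2.4], "dr": [0, 0, 0]},
    {"gripper": 0, "travel": [5, 0, -2.4], "dr": [0, 0, 0]},
    {"gripper": 0, "travel": [0, 0, 0], "dr": [0, 0, 0]}
  ]
}}

```text
clock: 28.08
ee_pos: [0.486, 0.0191, 0.1178]
eef_rot: [[0.001, 0.013, 1.0], [-1.0, 0.0, 0.001], [-0.0, -1.0, 0.013]]
contact_force: [0.6, 1.0, 0.3]
finger_gap: 0.0854
```

```bash
python3 -c "
from h import *
go(.4707,-.0139,-.002)
for n,(x,y) in {'side':(.6076,.2735),'top':(.6051,.2781)}.items():
  z=.044
  circ('pics/b_%s.png'%n,[(x,y,z+.014,.023,(0,255,0)),(x,y,z+.014,.012,(0,255,0)),(x,y,.054,.004,(0,0,255))],[.606,.276,.03],n,25,37,8)
cv2.imwrite('pics/e1.png',np.hstack([cv2.imread('pics/b_%s.png'%n) for n in ('side','top')]))"
```

```text
pos [0.486  0.0191 0.1178] F [0.6 1.  0.3] gap 0.0854 t 28.07
travel [ 3.3  11.96 -1.69] dr [-0.013   0.0012 -0.0002]
```

View pics/e1.png

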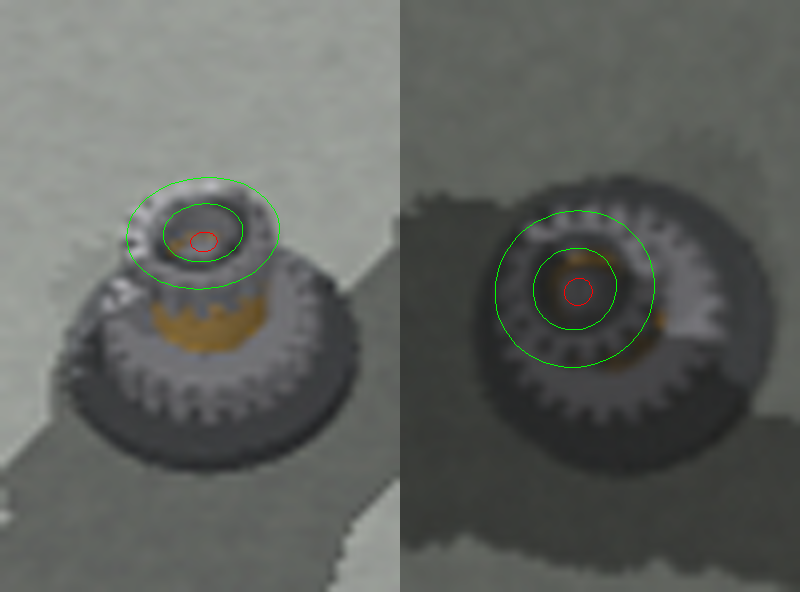

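Request:
{"method": "drive_tool", "body": {
  "series": [
    {"gripper": 0, "travel": [3.3, 0, -1.6], "dr": [-0.013, 0.001, 0]},
    {"gripper": 0, "travel": [0, 4, 0], "dr": [0, 0, 0]},
    {"gripper": 0, "travel": [0, 4, 0], "dr": [0, 0, 0]},
    {"gripper": 0, "travel": [0, 0, 0], "dr": [0, 0, 0]},
    {"gripper": 0, "travel": [0, 0, 0], "dr": [0, 0, 0]}
  ]
}}

```text
clock: 28.8
ee_pos: [0.4757, -0.0082, 0.0399]
eef_rot: [[0.009, 0.005, 1.0], [-1.0, 0.001, 0.009], [-0.001, -1.0, 0.005]]
contact_force: [0.0, -0.5, 1.0]
finger_gap: 0.0854
```

```bash
python3 -c "
from h import *
go(.4707,-.0139,-.002)"
```

```text
pos [ 0.4757 -0.0082  0.0399] F [ 0.  -0.5  1. ] gap 0.0854 t 28.8
travel [ 0.57  4.18 -0.52] dr [-0.0053  0.0085 -0.0009]
```

Request:
{"method": "drive_tool", "body": {
  "series": [
    {"gripper": 0, "travel": [0.57, 0, -0.5], "dr": [-0.005, 0.0085, -0.001]},
    {"gripper": 0, "travel": [0, 0, 0], "dr": [0, 0, 0]},
    {"gripper": 0, "travel": [0, 2.5, 0], "dr": [0, 0, 0]},
    {"gripper": 0, "travel": [0, 0, 0], "dr": [0, 0, 0]},
    {"gripper": 0, "travel": [0, 0, 0], "dr": [0, 0, 0]}
  ]
}}

```text
clock: 29.42
ee_pos: [0.4733, -0.0144, 0.0198]
eef_rot: [[-0.0, 0.007, 1.0], [-1.0, -0.001, -0.0], [0.001, -1.0, 0.007]]
contact_force: [-0.8, -0.7, 1.0]
finger_gap: 0.0853
```

```bash
python3 -c "
from h import *
go(.4707,-.0139,-.002)
shot('pics/e2.png',[.47,-.014,.02])"
```

```text
pos [ 0.4733 -0.0144  0.0198] F [-0.8 -0.7  1. ] gap 0.0853 t 29.43
travel [-0.06  2.17 -0.28] dr [-0.007  -0.0001  0.0015]
side 332 210
top 308 228
```

View pics/e2.png

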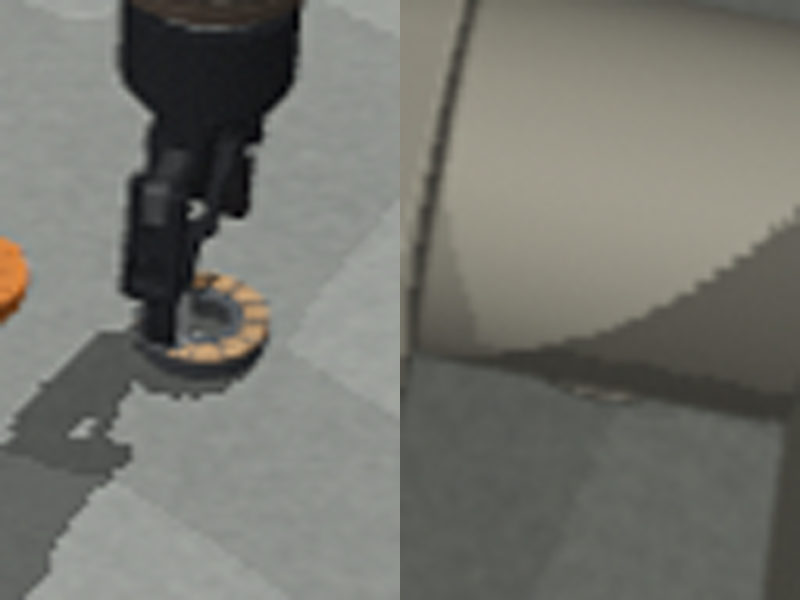

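The cork-lined disc (crop ≈ (210,320)) sits under the gripper; the orange one is clear at the left edge.

Request:
{"method": "drive_tool", "body": {
  "series": [
    {"gripper": 0, "travel": [-0.06, 1.0, -0.28], "dr": [-0.007, 0, 0.0015]},
    {"gripper": 0, "travel": [0, 0.9, 0], "dr": [0, 0, 0]},
    {"gripper": 0, "travel": [0, 0, 0], "dr": [0, 0, 0]}
  ]
}}

```text
clock: 29.9
ee_pos: [0.4704, -0.0138, -0.0003]
eef_rot: [[-0.0, 0.0, 1.0], [-1.0, 0.0, -0.0], [-0.0, -1.0, 0.0]]
contact_force: [-0.3, 0.2, 0.0]
finger_gap: 0.0851
```

```bash
python3 -c "
from h import *
go(.4707,-.0139,-.002)"
```

```text
pos [ 4.704e-01 -1.380e-02 -3.000e-04] F [-0.3  0.2  0. ] gap 0.0851 t 29.9
travel [0.01 0.17 0.03] dr [-0.     -0.0001 -0.0001]
```

Request:
{"method": "drive_tool", "body": {
  "series": [
    {"gripper": 0, "travel": [0, 0.2, 0], "dr": [0, 0, 0]},
    {"gripper": 130, "travel": [0, 0, 0], "dr": [0, 0, 0]},
    {"gripper": 130, "travel": [0, 0, 0], "dr": [0, 0, 0]},
    {"gripper": 130, "travel": [0, 0, 0], "dr": [0, 0, 0]},
    {"gripper": 130, "travel": [0, 0, 0], "dr": [0, 0, 0]},
    {"gripper": 130, "travel": [0, 0, 0], "dr": [0, 0, 0]}
  ]
}}

```text
clock: 30.65
ee_pos: [0.4708, -0.0138, -0.0013]
eef_rot: [[-0.0, 0.001, 1.0], [-1.0, -0.0, -0.0], [0.0, -1.0, 0.001]]
contact_force: [-0.0, -0.2, -1.3]
finger_gap: 0.0566
```

```bash
python3 -c "
from h import *
go(.4707,-.0139,-.002)"
```

```text
pos [ 0.4708 -0.0138 -0.0013] F [-0.  -0.2 -1.3] gap 0.0566 t 30.65
travel [ 0.01  0.07 -0.01] dr [-0.0007 -0.0001  0.    ]
```

Request:
{"method": "drive_tool", "body": {
  "series": [
    {"gripper": 130, "travel": [0, -2, 0], "dr": [0, 0, 0]},
    {"gripper": 130, "travel": [0, -4, 0], "dr": [0, 0, 0]},
    {"gripper": 130, "travel": [0, -3, 0], "dr": [0, 0, 0]},
    {"gripper": 130, "travel": [-4, 0, 0], "dr": [0, 0, 0]},
    {"gripper": 130, "travel": [-5.5, 0, 0], "dr": [0, 0, 0]},
    {"gripper": 130, "travel": [-5.5, 0, 0], "dr": [0, 0, 0]},
    {"gripper": 130, "travel": [-5.5, 0, 0], "dr": [0, 0, 0]},
    {"gripper": 130, "travel": [-2.5, 0, 0], "dr": [0, 0, 0]},
    {"gripper": 130, "travel": [0, 0, 0], "dr": [0, 0, 0]},
    {"gripper": 130, "travel": [0, 0, 0], "dr": [0, 0, 0]}
  ]
}}

```text
clock: 31.9
ee_pos: [0.4704, 0.2228, 0.091]
eef_rot: [[-0.002, 0.0, 1.0], [-1.0, 0.0, -0.002], [-0.0, -1.0, 0.0]]
contact_force: [0.8, -1.2, -1.8]
finger_gap: 0.0563
```

```bash
python3 -c "
from h import *
go(.4705,.2279,.05)"
```

```text
pos [0.4704 0.2228 0.091 ] F [ 0.8 -1.2 -1.8] gap 0.0563 t 31.9
travel [-0.51  4.1   0.01] dr [-0.0005 -0.0019 -0.0001]
```

Request:
{"method": "drive_tool", "body": {
  "series": [
    {"gripper": 130, "travel": [-0.51, 0, 0], "dr": [0, -0.002, 0]},
    {"gripper": 130, "travel": [0, 2, 0], "dr": [0, 0, 0]},
    {"gripper": 130, "travel": [0, 1.8, 0], "dr": [0, 0, 0]},
    {"gripper": 130, "travel": [0, 0, 0], "dr": [0, 0, 0]},
    {"gripper": 130, "travel": [0, 0, 0], "dr": [0, 0, 0]}
  ]
}}

```text
clock: 32.52
ee_pos: [0.4717, 0.2255, 0.0534]
eef_rot: [[-0.004, 0.002, 1.0], [-1.0, 0.0, -0.004], [-0.0, -1.0, 0.002]]
contact_force: [0.4, -0.4, -1.2]
finger_gap: 0.0565
```

```bash
python3 -c "
from h import *
go(.4705,.2279,.05)
p=sense()['ee_pos']
x,y=.4722,.2252
circ('pics/e3.png',[(x,y,p[2]+.0135,.030,(0,255,0)),(x,y,p[2]+.0135,.012,(0,255,0)),(x,y,.042,.004,(0,0,255)),(x,y,.01,.009,(0,0,255))],[p[0],p[1],p[2]])"
```

```text
pos [0.4717 0.2255 0.0534] F [ 0.4 -0.4 -1.2] gap 0.0565 t 32.52
travel [-0.24  0.34 -0.12] dr [-0.002  -0.0044 -0.0003]
```

View pics/e3.png

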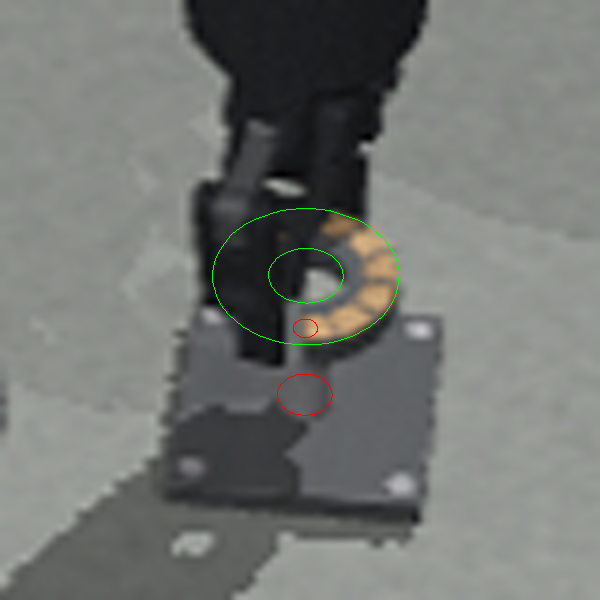

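Request:
{"method": "drive_tool", "body": {
  "series": [
    {"gripper": 130, "travel": [-0.14, 0, -0.08], "dr": [-0.002, -0.0044, 0]},
    {"gripper": 130, "travel": [0, 0.4, 0], "dr": [0, 0, 0]},
    {"gripper": 130, "travel": [0, 0, 0], "dr": [0, 0, 0]},
    {"gripper": 130, "travel": [0, 0, 0], "dr": [0, 0, 0]}
  ]
}}

```text
clock: 33.08
ee_pos: [0.4713, 0.2272, 0.0504]
eef_rot: [[0.0, 0.002, 1.0], [-1.0, 0.001, 0.0], [-0.001, -1.0, 0.002]]
contact_force: [0.2, -0.4, -1.1]
finger_gap: 0.0565
```

```bash
python3 -c "
from h import *
go(.471,.2268,.05)
p=sense()['ee_pos']
x,y=p[0]+.001,p[1]-.0022
circ('pics/e4.png',[(x,y,p[2]+.0135,.030,(0,255,0)),(x,y,p[2]+.0135,.012,(0,255,0)),(.4722,.2252,.042,.004,(0,0,255)),(.4722,.2252,.01,.009,(0,0,255))],[p[0],p[1],p[2]])"
```

```text
pos [0.4713 0.2272 0.0504] F [ 0.2 -0.4 -1.1] gap 0.0565 t 33.08
travel [ 0.04  0.04 -0.03] dr [-0.0017  0.0004 -0.001 ]
```

View pics/e4.png

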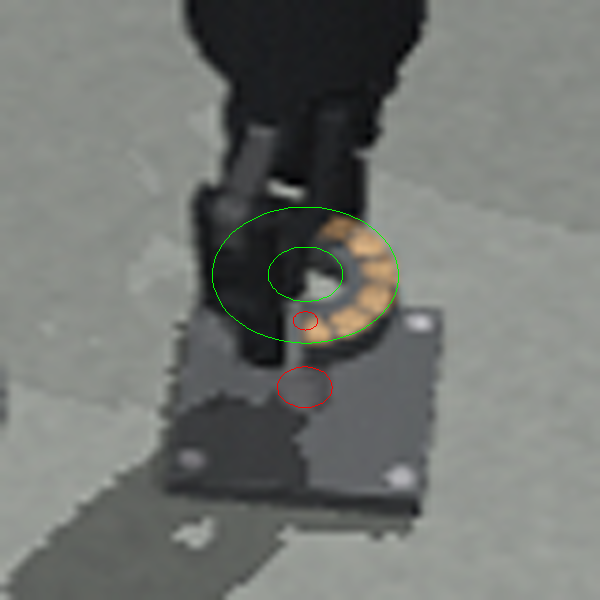

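Request:
{"method": "drive_tool", "body": {
  "series": [
    {"gripper": 130, "travel": [0, 0.6, 0], "dr": [0, 0, 0]},
    {"gripper": 130, "travel": [0, 0.6, 0], "dr": [0, 0, 0]},
    {"gripper": 130, "travel": [0, 0.4, 0], "dr": [0, 0, 0]},
    {"gripper": 130, "travel": [0, 0, 0], "dr": [0, 0, 0]}
  ]
}}

```text
clock: 33.62
ee_pos: [0.4711, 0.2271, 0.0328]
eef_rot: [[0.0, 0.001, 1.0], [-1.0, 0.001, 0.0], [-0.001, -1.0, 0.001]]
contact_force: [-0.5, 0.4, -0.9]
finger_gap: 0.0567
```

```bash
python3 -c "
from h import *
go(.471,.2268,.05)"
```

```text
pos [0.4711 0.2271 0.0328] F [-0.5  0.4 -0.9] gap 0.0567 t 33.62
travel [ 0.03 -1.72 -0.01] dr [-0.001   0.0003 -0.0007]
```

Request:
{"method": "drive_tool", "body": {
  "series": [
    {"gripper": 130, "travel": [0, 0.8, 0], "dr": [0, 0, 0]},
    {"gripper": 130, "travel": [0, 0.7, 0], "dr": [0, 0, 0]},
    {"gripper": 130, "travel": [0, 0.5, 0], "dr": [0, 0, 0]},
    {"gripper": 130, "travel": [0, 0.2, 0], "dr": [0, 0, 0]},
    {"gripper": 130, "travel": [0, 0, 0], "dr": [0, 0, 0]}
  ]
}}

```text
clock: 34.25
ee_pos: [0.4711, 0.2272, 0.0091]
eef_rot: [[0.0, 0.001, 1.0], [-1.0, 0.001, 0.0], [-0.001, -1.0, 0.001]]
contact_force: [0.1, 0.2, -0.4]
finger_gap: 0.0564
```

Request:
{"method": "drive_tool", "body": {
  "series": [
    {"gripper": 130, "travel": [0, 0.2, 0], "dr": [0, 0, 0]},
    {"gripper": 130, "travel": [0, 0.1, 0], "dr": [0, 0, 0]}
  ]
}}

```text
clock: 34.5
ee_pos: [0.4713, 0.2272, 0.0084]
eef_rot: [[0.001, 0.002, 1.0], [-1.0, 0.001, 0.001], [-0.001, -1.0, 0.002]]
contact_force: [-10.6, -3.9, 19.8]
finger_gap: 0.0563
```

Request:
{"method": "drive_tool", "body": {
  "series": [
    {"gripper": 130, "travel": [0, -0.06, 0], "dr": [0, 0, 0]},
    {"gripper": 0, "travel": [0, 0, 0], "dr": [0, 0, 0]},
    {"gripper": 0, "travel": [0, 0, 0], "dr": [0, 0, 0]},
    {"gripper": 0, "travel": [0, 0, 0], "dr": [0, 0, 0]},
    {"gripper": 0, "travel": [0, -3, 0], "dr": [0, 0, 0]},
    {"gripper": 0, "travel": [0, -5, 0], "dr": [0, 0, 0]},
    {"gripper": 0, "travel": [0, -3, 0], "dr": [0, 0, 0]},
    {"gripper": 0, "travel": [5.4, 0, 1.7], "dr": [0, 0, 0]},
    {"gripper": 0, "travel": [5.4, 0, 1.7], "dr": [0, 0, 0]},
    {"gripper": 0, "travel": [5.4, 0, 1.7], "dr": [0, 0, 0]},
    {"gripper": 0, "travel": [5.4, 0, 1.7], "dr": [0, 0, 0]},
    {"gripper": 0, "travel": [5.4, 0, 1.7], "dr": [0, 0, 0]}
  ]
}}

```text
clock: 36.0
ee_pos: [0.5587, -0.0471, 0.1235]
eef_rot: [[0.007, 0.004, 1.0], [-1.0, 0.001, 0.007], [-0.001, -1.0, 0.004]]
contact_force: [0.3, 0.1, 0.4]
finger_gap: 0.0856
```

```bash
python3 -c "
from h import *
go(.629,-.269)
for n,(x,y) in {'side':(.4722,.2252),'top':(.4687,.2307)}.items():
  z=.01
  circ('pics/b_%s.png'%n,[(x,y,z+.012,.03,(0,255,0)),(x,y,z+.012,.012,(0,255,0)),(x,y,.042,.004,(0,0,255))],[.471,.227,.02],n,25,37,8)
cv2.imwrite('pics/f1.png',np.hstack([cv2.imread('pics/b_%s.png'%n) for n in ('side','top')]))"
```

```text
pos [ 0.5587 -0.0471  0.1235] F [0.3 0.1 0.4] gap 0.0856 t 36.0
travel [2.224e+01 1.000e-02 6.870e+00] dr [-0.0043  0.0074 -0.0011]
```

View pics/f1.png

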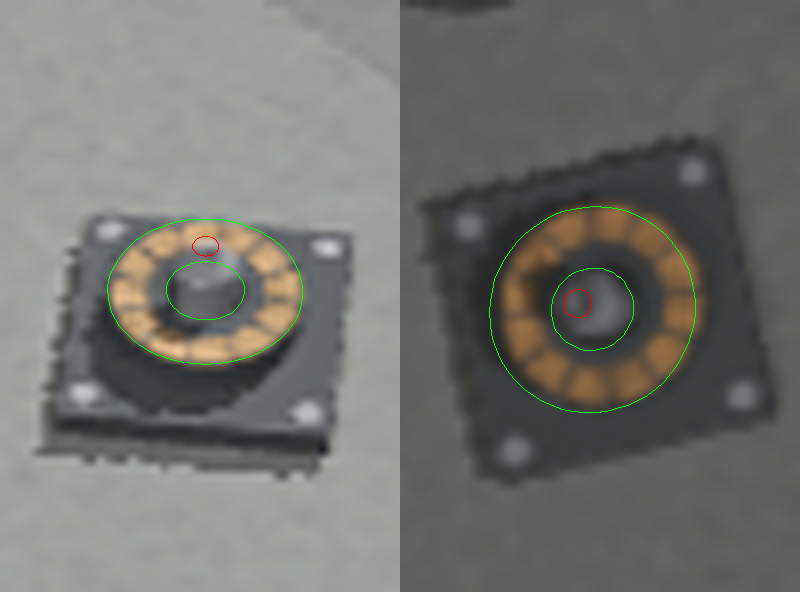

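Request:
{"method": "drive_tool", "body": {
  "series": [
    {"gripper": 0, "travel": [5.4, 0, 1.7], "dr": [-0.004, 0.0074, 0]},
    {"gripper": 0, "travel": [5.4, 0, 1.7], "dr": [0, 0, 0]},
    {"gripper": 0, "travel": [5.4, 0, 1.7], "dr": [0, 0, 0]},
    {"gripper": 0, "travel": [4.5, 2, 1.3], "dr": [0, 0, 0]},
    {"gripper": 0, "travel": [0, 3, 0], "dr": [0, 0, 0]},
    {"gripper": 0, "travel": [0, 1.5, 0], "dr": [0, 0, 0]},
    {"gripper": 0, "travel": [0, 0, 0], "dr": [0, 0, 0]},
    {"gripper": 0, "travel": [0, 0, 0], "dr": [0, 0, 0]}
  ]
}}

```text
clock: 37.1
ee_pos: [0.6252, -0.2618, 0.0568]
eef_rot: [[-0.003, 0.001, 1.0], [-1.0, 0.001, -0.003], [-0.001, -1.0, 0.001]]
contact_force: [-0.1, -0.2, 0.9]
finger_gap: 0.0856
```

```bash
python3 -c "
from h import *
go(.629,-.269,.01)"
```

```text
pos [ 0.6252 -0.2618  0.0568] F [-0.1 -0.2  0.9] gap 0.0856 t 37.1
travel [0.72 4.68 0.38] dr [-0.0011 -0.0034 -0.0006]
```

Request:
{"method": "drive_tool", "body": {
  "series": [
    {"gripper": 0, "travel": [0.72, 0, 0.38], "dr": [-0.001, -0.0034, 0]},
    {"gripper": 0, "travel": [0, 0, 0], "dr": [0, 0, 0]},
    {"gripper": 0, "travel": [0, 2.0, 0], "dr": [0, 0, 0]},
    {"gripper": 0, "travel": [0, 1.5, 0], "dr": [0, 0, 0]},
    {"gripper": 0, "travel": [0, 0, 0], "dr": [0, 0, 0]}
  ]
}}

```text
clock: 37.72
ee_pos: [0.6299, -0.269, 0.0213]
eef_rot: [[0.001, 0.002, 1.0], [-1.0, -0.001, 0.001], [0.001, -1.0, 0.002]]
contact_force: [1.6, 0.5, -0.5]
finger_gap: 0.0856
```

```bash
python3 -c "
from h import *
go(.629,-.269,.01)
shot('pics/f2.png',[.629,-.269,.02])"
```

```text
pos [ 0.6299 -0.269   0.0213] F [ 1.6  0.5 -0.5] gap 0.0856 t 37.73
travel [-0.    1.13 -0.1 ] dr [-0.002   0.0014  0.0006]
side 307 146
top 415 160
```

View pics/f2.png

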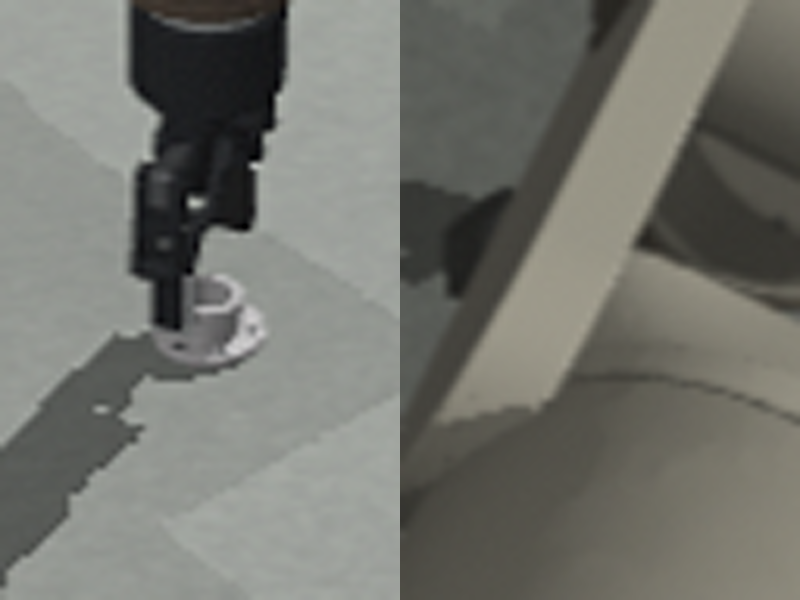

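The fingers straddle the hub's collar (crop ≈ (205,310)).

Request:
{"method": "drive_tool", "body": {
  "series": [
    {"gripper": 0, "travel": [0, 1.0, -0.1], "dr": [-0.002, 0.0014, 0]},
    {"gripper": 0, "travel": [0, 0, 0], "dr": [0, 0, 0]},
    {"gripper": 190, "travel": [0, 0, 0], "dr": [0, 0, 0]},
    {"gripper": 190, "travel": [0, 0, 0], "dr": [0, 0, 0]},
    {"gripper": 190, "travel": [0, 0, 0], "dr": [0, 0, 0]},
    {"gripper": 190, "travel": [0, 0, 0], "dr": [0, 0, 0]},
    {"gripper": 190, "travel": [0, 0, 0], "dr": [0, 0, 0]},
    {"gripper": 190, "travel": [0, 0, 0], "dr": [0, 0, 0]},
    {"gripper": 190, "travel": [0, 0, 0], "dr": [0, 0, 0]}
  ]
}}

```text
clock: 38.95
ee_pos: [0.6303, -0.2698, 0.0139]
eef_rot: [[-0.0, 0.004, 1.0], [-1.0, -0.003, -0.0], [0.003, -1.0, 0.004]]
contact_force: [0.6, -0.8, 1.4]
finger_gap: 0.0308
```

```bash
python3 -c "
from h import *
go(.629,-.269,.01)"
```

```text
pos [ 0.6303 -0.2698  0.0139] F [ 0.6 -0.8  1.4] gap 0.0308 t 38.95
travel [-0.08  0.39 -0.13] dr [-0.0038 -0.0002  0.0028]
```

Request:
{"method": "drive_tool", "body": {
  "series": [
    {"gripper": 190, "travel": [0, -2, 0], "dr": [0, 0, 0]},
    {"gripper": 190, "travel": [0, -5, 0], "dr": [0, 0, 0]},
    {"gripper": 190, "travel": [0, -4, 0], "dr": [0, 0, 0]},
    {"gripper": 190, "travel": [-4, 0, -1.3], "dr": [0, 0, 0]},
    {"gripper": 190, "travel": [-5.4, 0, -1.7], "dr": [0, 0, 0]},
    {"gripper": 190, "travel": [-5.4, 0, -1.7], "dr": [0, 0, 0]},
    {"gripper": 190, "travel": [-5.4, 0, -1.7], "dr": [0, 0, 0]},
    {"gripper": 190, "travel": [-5.4, 0, -1.7], "dr": [0, 0, 0]},
    {"gripper": 190, "travel": [-5.4, 0, -1.7], "dr": [0, 0, 0]},
    {"gripper": 190, "travel": [-5.4, 0, -1.7], "dr": [0, 0, 0]},
    {"gripper": 190, "travel": [-4, 0, -1.4], "dr": [0, 0, 0]},
    {"gripper": 190, "travel": [0, 0, 0], "dr": [0, 0, 0]}
  ]
}}

```text
clock: 40.45
ee_pos: [0.4974, 0.1462, 0.1405]
eef_rot: [[-0.002, 0.017, 1.0], [-1.0, -0.003, -0.002], [0.003, -1.0, 0.017]]
contact_force: [0.2, -0.2, -0.8]
finger_gap: 0.0307
```

```bash
python3 -c "
from h import *
go(.4713,.2270)"
```

```text
pos [0.4974 0.1462 0.1405] F [ 0.2 -0.2 -0.8] gap 0.0307 t 40.45
travel [-8.08 -0.07 -2.62] dr [-0.0168 -0.0016  0.0034]
```

Request:
{"method": "drive_tool", "body": {
  "series": [
    {"gripper": 190, "travel": [-4, 0, -1.3], "dr": [-0.0168, -0.0016, 0.0034]},
    {"gripper": 190, "travel": [-4, 0, -1.3], "dr": [0, 0, 0]},
    {"gripper": 190, "travel": [0, 2.5, 0], "dr": [0, 0, 0]},
    {"gripper": 190, "travel": [0, 2.5, 0], "dr": [0, 0, 0]},
    {"gripper": 190, "travel": [0, 0, 0], "dr": [0, 0, 0]},
    {"gripper": 190, "travel": [0, 0, 0], "dr": [0, 0, 0]}
  ]
}}

```text
clock: 41.2
ee_pos: [0.4737, 0.2268, 0.0964]
eef_rot: [[-0.001, 0.007, 1.0], [-1.0, 0.001, -0.001], [-0.001, -1.0, 0.007]]
contact_force: [0.6, 0.2, -1.2]
finger_gap: 0.031
```

```bash
python3 -c "
from h import *
go(.4713,.2270)"
```

```text
pos [0.4737 0.2268 0.0964] F [ 0.6  0.2 -1.2] gap 0.031 t 41.2
travel [-0.02 -0.   -0.24] dr [-0.0073 -0.0013 -0.0012]
```

Request:
{"method": "drive_tool", "body": {
  "series": [
    {"gripper": 190, "travel": [0, 0, -0.24], "dr": [-0.0073, -0.0013, -0.001]},
    {"gripper": 190, "travel": [0, 2.5, 0], "dr": [0, 0, 0]},
    {"gripper": 190, "travel": [0, 0, 0], "dr": [0, 0, 0]},
    {"gripper": 190, "travel": [0, 0, 0], "dr": [0, 0, 0]}
  ]
}}

```text
clock: 41.7
ee_pos: [0.4731, 0.2267, 0.0754]
eef_rot: [[-0.001, 0.004, 1.0], [-1.0, 0.002, -0.001], [-0.002, -1.0, 0.004]]
contact_force: [-0.1, -0.3, -0.7]
finger_gap: 0.0309
```

```bash
python3 -c "
from h import *
go(.4713,.2270)
p=sense()['ee_pos']
x,y=.4722,.2252;z=p[2]-.0139
circ('pics/f3.png',[(x,y,z,.028,(0,255,0)),(x,y,z+.006,.028,(0,255,0)),(x,y,z+.026,.017,(0,255,0)),(x,y,.042,.004,(0,0,255))],[p[0],p[1],p[2]])"
```

```text
pos [0.4731 0.2267 0.0754] F [-0.1 -0.3 -0.7] gap 0.0309 t 41.7
travel [-0.03 -0.   -0.18] dr [-0.0041 -0.0009 -0.0016]
```

View pics/f3.png

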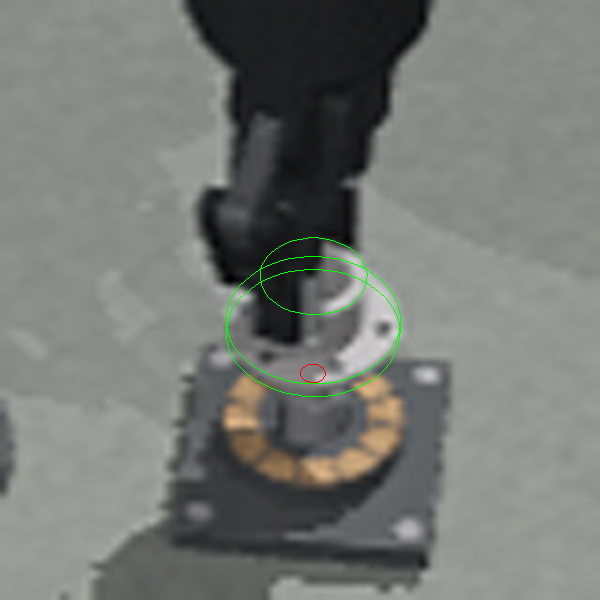

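Request:
{"method": "drive_tool", "body": {
  "series": [
    {"gripper": 190, "travel": [-0.04, 0.6, -0.12], "dr": [-0.004, -0.001, -0.0016]},
    {"gripper": 190, "travel": [0, 0.6, 0], "dr": [0, 0, 0]},
    {"gripper": 190, "travel": [0, 0.6, 0], "dr": [0, 0, 0]},
    {"gripper": 190, "travel": [0, 0.5, 0], "dr": [0, 0, 0]},
    {"gripper": 190, "travel": [0, 0, 0], "dr": [0, 0, 0]}
  ]
}}

```text
clock: 42.38
ee_pos: [0.4719, 0.2272, 0.0516]
eef_rot: [[0.0, 0.0, 1.0], [-1.0, 0.0, 0.0], [-0.0, -1.0, 0.0]]
contact_force: [0.3, 1.0, -2.0]
finger_gap: 0.031
```

```bash
python3 -c "
from h import *
go(.4713,.2270)"
```

```text
pos [0.4719 0.2272 0.0516] F [ 0.3  1.  -2. ] gap 0.031 t 42.38
travel [ 0.02 -0.   -0.06] dr [-0.0004  0.0002 -0.0001]
```

Request:
{"method": "drive_tool", "body": {
  "series": [
    {"gripper": 190, "travel": [0, 0.5, -0.04], "dr": [0, 0, 0]},
    {"gripper": 190, "travel": [0, 0.5, 0], "dr": [0, 0, 0]},
    {"gripper": 190, "travel": [0, 0.3, 0], "dr": [0, 0, 0]},
    {"gripper": 190, "travel": [0, 0, 0], "dr": [0, 0, 0]}
  ]
}}

```text
clock: 42.88
ee_pos: [0.4716, 0.2272, 0.0377]
eef_rot: [[0.0, 0.0, 1.0], [-1.0, 0.0, 0.0], [-0.0, -1.0, 0.0]]
contact_force: [0.0, 0.6, -1.3]
finger_gap: 0.0303
```

Request:
{"method": "drive_tool", "body": {
  "series": [
    {"gripper": 190, "travel": [0, 0.2, 0], "dr": [0, 0, 0]},
    {"gripper": 190, "travel": [0, 0.15, 0], "dr": [0, 0, 0]}
  ]
}}

```text
clock: 43.12
ee_pos: [0.4718, 0.2273, 0.0356]
eef_rot: [[0.0, 0.001, 1.0], [-1.0, 0.0, 0.0], [-0.0, -1.0, 0.001]]
contact_force: [-14.8, -6.0, 39.3]
finger_gap: 0.0309
```

Seated at the expected height. Release and back off.

Request:
{"method": "drive_tool", "body": {
  "series": [
    {"gripper": 190, "travel": [0, -0.08, 0], "dr": [0, 0, 0]},
    {"gripper": 0, "travel": [0, 0, 0], "dr": [0, 0, 0]},
    {"gripper": 0, "travel": [0, 0, 0], "dr": [0, 0, 0]},
    {"gripper": 0, "travel": [0, 0, 0], "dr": [0, 0, 0]},
    {"gripper": 0, "travel": [0, -2, 0], "dr": [0, 0, 0]},
    {"gripper": 0, "travel": [0, -5, 0], "dr": [0, 0, 0]},
    {"gripper": 0, "travel": [0, -5, 0], "dr": [0, 0, 0]},
    {"gripper": 0, "travel": [5, 0, 0], "dr": [0, 0, 0]},
    {"gripper": 0, "travel": [5, 0, 0], "dr": [0, 0, 0]},
    {"gripper": 0, "travel": [5, 0, 0], "dr": [0, 0, 0]},
    {"gripper": 0, "travel": [5, 0, 0], "dr": [0, 0, 0]},
    {"gripper": 0, "travel": [5, 0, 0], "dr": [0, 0, 0]}
  ]
}}

```text
clock: 44.62
ee_pos: [0.4718, -0.0272, 0.1605]
eef_rot: [[0.006, 0.003, 1.0], [-1.0, -0.0, 0.006], [0.0, -1.0, 0.003]]
contact_force: [1.6, 0.6, 0.4]
finger_gap: 0.086
```

Request:
{"method": "drive_tool", "body": {
  "series": [
    {"gripper": 0, "travel": [5, 0, 0], "dr": [0, 0, 0]},
    {"gripper": 0, "travel": [5, 0, 0], "dr": [0, 0, 0]},
    {"gripper": 0, "travel": [5, 0, 0], "dr": [0, 0, 0]},
    {"gripper": 0, "travel": [0, 0, 0], "dr": [0, 0, 0]},
    {"gripper": 0, "travel": [0, 0, 0], "dr": [0, 0, 0]}
  ]
}}

```text
clock: 45.25
ee_pos: [0.4716, -0.1849, 0.1603]
eef_rot: [[0.002, 0.003, 1.0], [-1.0, -0.0, 0.002], [0.0, -1.0, 0.003]]
contact_force: [-0.2, 0.9, -0.5]
finger_gap: 0.0853
```

```bash
python3 -c "
from h import *
go(.4713,.2270)
for n,(x,y,X,Y) in {'side':(.4722,.2252,.6076,.2735),'top':(.4700,.2293,.6051,.2781)}.items():
  z=.022
  G=(0,255,0)
  circ('pics/b_%s.png'%n,[(x,y,z+.006,.028,G),(x,y,z+.026,.017,G),(X,Y,.058,.023,G),(X,Y,.024,.033,G)],[.53,.25,.02],n,50,60,4 if 0 else 5)
  cv2.imwrite('pics/fin_%s.png'%n,viewer.capture(n)['frame'][:,:,::-1])
a=[cv2.imread('pics/b_%s.png'%n) for n in ('side','top')]
cv2.imwrite('pics/g1.png',cv2.resize(np.hstack(a),(800,480)))"
```

```text
pos [ 0.4716 -0.1849  0.1603] F [-0.2  0.9 -0.5] gap 0.0853 t 45.25
travel [-4.119e+01 -1.000e-02  5.000e-02] dr [-0.0033  0.0019  0.0003]
```

View pics/g1.png

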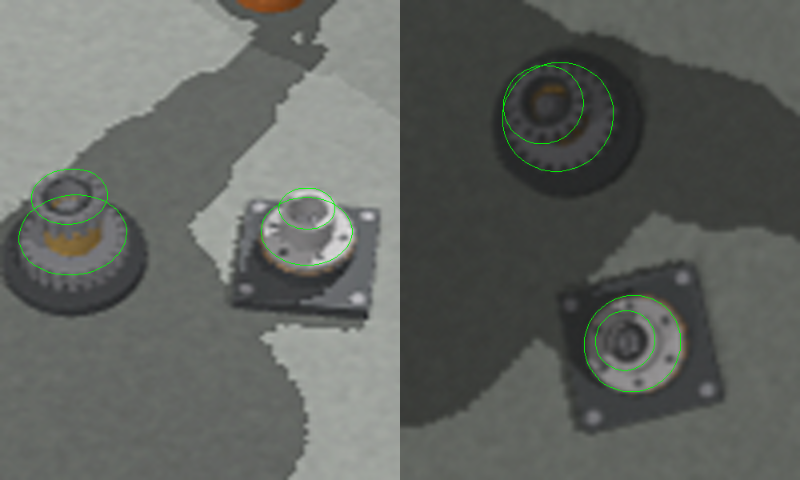

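View pics/fin_side.png

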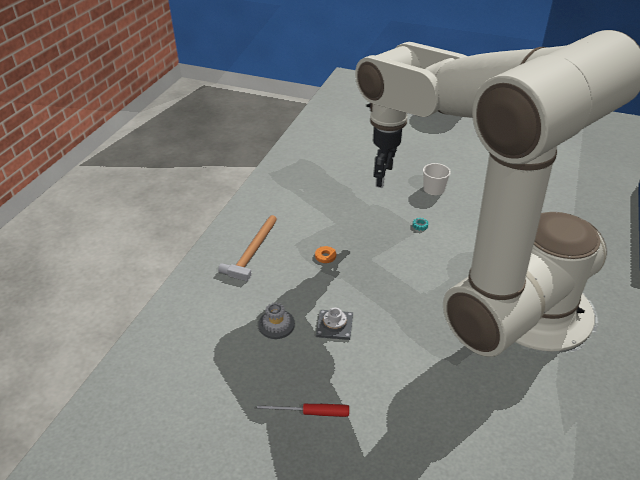

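```bash
python3 -c "
from h import *
print(sense()['dq'].round(2)); print(bot.job_done())"
```

```text
[ 0.06 -0.03 -0.01  0.01  0.03 -0.15]
the job is handed in; nothing more can be done
None
```

I stacked all five parts and handed the job in at about 45 s of the 104 s allowed; `job_done()` gave no verdict. The round stand holds the big gear, sleeve and small gear. The square stand holds the friction disc with the hub on top, flange down. I lowered each part onto its post until I felt 20–39 N of contact at the expected height, and only then opened the fingers.

**Last checks:**
- **Position:** in the last pictures every part matches its predicted seated outline to about 1 pixel (roughly 2 mm) in both cameras. The friction disc sat about 2 mm toward −y in the top view but on target in the side view. That is inside the 8 mm limit.
- **Bystanders:** the tub, screwdriver, hammer, turquoise gear and orange disc look unmoved. I checked this by eye in the pictures only.
- **Robot:** the gripper was empty, well clear of everything and at rest when I handed in.

**Readings that disagreed:**
- **Cameras:** the two cameras disagreed by about 3–6 mm on absolute positions, so I used their average and corrected against the held part in the side view.
- **Finger opening:** it read about 2–3 mm under the nominal part sizes on every grasp, which did not affect the grips.

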